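# Fit the drying peg and upend the glass on it

### The arm

A 6-joint arm with a two-finger parallel gripper is mounted at the origin on a cart in front of the work surface, level with it; the furniture and walls round the work are solid. World frame = base frame: x ahead of the robot, y to its left, z up, the work surface at z = 0. Lengths are in mm, angles in degrees, forces in N, time in s.
With the tool pointing down it reaches from about 300 to 850 mm from the base axis. Payload 4.2 kg.
Tool frame: the origin (TCP) lies midway between the tips of the shut fingers; the grasp point (between the pads) lies 19 mm behind it (env.tcp_to_grasp is the distance from the TCP to the grasp point, in mm); z points along the fingers, x is the direction in which the jaws open and shut, and the axes are right-handed (so a half turn about z gives the same grasp; the last joint's range is limited). The gripper opens to 91 mm and grips with 3 to 60 N. Pads are 32 mm wide; open, the fingers measure 118 mm over their backs; the gripper's body (76 mm by 178 mm) begins 60 mm behind the grasp point.
Start: joints at [64.171, 18.312, 89.639, -0, 72.044, -1.146], TCP at [240.123, 522.479, 213.976] pointing down, gripper open.
Joint ranges: [-177.97, 177.97], [-48.28, 115.42], [12.27, 149.76], [-77.06, 257.06], [2.81, 150.46], [-146.56, 146.56]. Speed limits (degrees/s): [147.25, 147.25, 180, 180, 180, 180].

### API

Orientations are given as [roll, pitch, yaw] about the fixed x, y, z axes, in that order (R = Rz(yaw) Ry(pitch) Rx(roll)).
In Python, from workcell import env gives the robot as it stands.
- The arm moves only by the tool drive_tool, never from a script. Its argument "motion" is a list of rows, each a list of 2 entries, a list of its own where there are three numbers: the shift along the world's x, y, z in m, then the turn, a rotation vector about the world's x, y, z in rad. In form: [[[dx, dy, dz], [wx, wy, wz]], ...]. A call has exactly 10 rows; each row shifts and turns the commanded pose from where the row before left it; what a row does not reach is not made up. A row lasts 1/12 s, in which the tool goes at most 41.7 mm and 7.16 degrees, less where a joint would pass 70% of its speed; a pose out of reach is approached as far as the arm can. A call is refused whole if a number of a shift passes 0.0417 or a number of a turn 0.125, either way. A call with a gripper value outside its range is refused whole. "claw" is the opening, from 0 (shut) to 1 (fully open), set as the call begins (left out, the last holds). The fingers move at their own pace and stop on an object; "force" is the grip in N (left out, the last holds). Time passes only in rows, so rows that do not move let the fingers close, or fill a call up. It gives the time, the measured TCP pose, the force and the opening at its end, in the units of the state.
- env.state(): the state, without advancing time (a new reading comes with each control period).
- env.grab_frame(name): name is "side" or "top" or "wrist"; returns the picture (480x640x3 uint8, red, green, blue); there is no depth.
- env.camera_params(name): a dict with "fov_y" (degrees; the focal length in pixels is half the picture's height over the tangent of half this angle, whatever the lens; pixels are square), "cx", "cy" (the principal point, pixels), "pose" (4x4, takes a point from camera to world coordinates). Camera axes: x right, y down, z forward; pixel columns grow to the right and rows downward; lengths in mm; the calibration is good to about 2 mm. A picture is of the moment at which its call begins: read the wrist's pose just before it. camera_params takes no time and is no camera call; for the wrist camera it gives the pose at the moment of the call.
- env.job_done(): hands the job in, once; it reports no verdict.
The state is a dict: "time_s": time; "qpos": joint angles; "qvel": joint speeds; "effort": joint torques, N m; "ee_pos": TCP position; "ee_rot": TCP orientation; "force": force on the tool from outside, world axes, zero at the start; "torque": the same for the moment, N m; "gripper_width": finger opening in mm.
Only numpy, scipy, OpenCV 4.12 (cv2) and the standard library are available. Lean on these libraries where they do the work, as an engineer would, in place of code of your own. Each camera call takes 0.05 s, during which the arm holds its last target.

### The job

Stand the drying peg upright in the square pocket of the blue stand, working it about until its square foot has dropped fully home. Then take the green glass from the sloping cradle and gently lower it upside down over the peg, without dropping it, until its rim sits flat on the peg's foot, then let go. Leave the steel cup, the wax cake and the pipe bush where they are.

Things in the scene. Friction and masses are not known exactly. Their poses are not given: they have to be found in the camera images.
- peg_center (a point): Centre, half-way up, of the drying peg, a loose part 109 mm tall, about 0.22 kg: a white square foot 54 x 54 x 24 mm with an upright round orange stem on it, 28 mm in diameter up to 90 mm above the underside of the foot, then tapering to a 14 mm tip. It starts standing on the bench on its foot. z points up the stem; x and y are square to the sides of the foot (any quarter turn is as good). This point is 54.5 mm above the underside of the foot.
- peg_seat (a point): Centre of the top face of the peg's square foot, where the stem begins (24 mm above the underside); the rim of the glass has to sit on this face. Same axes as peg_center.
- pocket_floor (a point): Centre of the floor of the square pocket in the fixed blue stand, which is a block 120 x 120 x 24 mm screwed to the bench. The pocket is 58 x 58 mm, 14 mm deep, with a 3 mm chamfer round its mouth; its floor is 10 mm above the bench. x and y are square to the sides of the pocket, z is up. A peg fully home stands 10 mm (of its 24 mm foot) out of the block.
- cradle: Fixed cradle on which the glass lies: a wooden base 130 x 70 x 10 mm with a narrow aluminium V trough, 46 mm wide (narrower than the glass), sloping 20 degrees down towards +x, with a low stop at its low end. Origin at the centre of the underside of the base; +x points, level, the way the mouth of the glass faces. The sides of the glass stand free for fingers.
- glass_center (a point): Centre, half-way along its axis, of the opaque green glass: a straight round tumbler 110 mm long, outside diameter 48 mm, wall 3 mm (mouth 42 mm wide), bottom 6 mm thick, about 0.15 kg. z points along its axis from the closed bottom (55 mm behind this point) to the open mouth (55 mm ahead). It starts lying in the cradle, mouth low, its axis 20 degrees below level; this point is then 75 mm above the bench.
- glass_mouth (a point): Centre of the open mouth of the glass, in the plane of its rim, 110 mm from the underside of its bottom; same axes as glass_center.
- steel_cup: Loose dark steel cup, 66 mm in diameter, 38 mm high, standing on the bench; a bystander. Origin at the centre of its underside, z up.
- wax_cake: Loose round yellow cake of wax, 68 mm in diameter, 21 mm high, lying on the bench; a bystander. Origin at the centre of its underside, z up.
- pipe_bush: Loose dark steel bush (ring), 62 mm in diameter, 23 mm high, lying on the bench; a bystander. Origin at the centre of its underside, z up.
Things that resemble listed ones, but are neither listed nor needed, are in the scene too. What is shaped like the part that bears peg_center but pink or yellow is not meant.

How it is judged (in metres and radians):
On the way, in this order (a step that is already met when the one before it is completed fails the run):
1. the peg is fully home in the pocket, and the fingers have let go of it (z of peg_seat in the frame of pocket_floor between 0.021 and 0.027 m and horizontal distance between peg_seat and pocket_floor below 0.006 m and angle between peg_center's own z axis and vertical below 0.06 rad and contact force between the fingers and peg below 0.2 N), for 0.2 s.
2. the glass is upside down on the peg, its rim flat on the peg's foot (z of glass_mouth in the frame of peg_seat between -0.003 and 0.003 m and horizontal distance between glass_mouth and peg_seat below 0.011 m and angle between glass_center's own z axis and vertical above 3.08 rad), for 0.2 s.
At the end, for the whole second after the job is handed in: Peg upright (3.4 deg) in the pocket, foot within 3 mm of the floor and 6 mm of the centre; glass upside down over it, upright within 3.5 deg, rim within 3 mm of the foot's top face and 11 mm of its centre; both at rest, released; bystanders within 30 mm of their start (all of step 2 and z of peg_seat in the frame of pocket_floor between 0.021 and 0.027 m and horizontal distance between peg_seat and pocket_floor below 0.006 m and angle between peg_center's own z axis and vertical below 0.06 rad and linear speed of each of glass, peg below 0.02 m/s); the robot touches nothing.
It fails at once if a bystander (steel cup, wax cake, pipe bush) is moved more than 30 mm (distance of any of steel_cup, wax_cake, pipe_bush from where it was at the start of the episode above 0.03 m).
It fails at once if the glass is dropped: it falls free of the fingers from more than about 8 mm (contact force between the fingers and glass below 0.05 N and linear speed of glass above 0.4 m/s).
It fails at once if the glass is banged against the peg (more than 45 N) (contact force between glass and peg above 45 N).
It also fails if it takes over 58 s, if anything falls off the work surface, if the arm or the gripper's body presses on something with over 40 N, if the wrist force passes 120 N, or if a joint passes its speed limit or range.

## Working session

There is one attempt and no reset: what is moved stays moved. The work goes in short steps, Python scripts to look and compute and a tool call to move; the robot and the scene stay as the last step left them, time stands still between calls to the robot, and variables do not carry over. Pictures are saved under pics/ and viewed, and the job is handed in when it is done.

Besides the shell and the picture viewer there is one more tool, called as name([rows], argument=value, ...), one row to a line, values as JSON. drive_tool: Moves the arm, as the interface text tells. Its arguments: {"type":"object","properties":{"motion":{"type":"array","items":{"type":"array"}},"claw":{"type":"number"},"force":{"type":"number"}},"required":["motion"]}

```bash
mkdir -p pics; ls; python3 - <<'E'
from workcell import env
import cv2
print(env.state())
for n in ["side","top","wrist"]:
    p=env.camera_params(n); print(n,p)
    f=env.grab_frame(n); cv2.imwrite(f"pics/a_{n}.png",f[:,:,::-1])
E
```

```text
pics
{'time_s': 0.0, 'qpos': array([ 6.41713042e+01,  1.83538849e+01,  8.97062932e+01, -1.62952826e-03,
        7.20421888e+01, -1.14749600e+00]), 'qvel': array([-0.06754688,  0.07994803, -0.03054027, -0.02515959, -0.07020847,
       -0.05507237]), 'effort': array([ 1.29992721e-03, -4.12465811e+01, -2.31970417e+01,  7.27177807e-02,
        4.60649945e-02, -1.45769591e-04]), 'ee_pos': array([239.90923751, 522.01699471, 213.09853756]), 'ee_rot': array([-1.79999499e+02,  1.02377429e-01,  6.53193044e+01]), 'force': array([-0.31894037,  0.02357528,  0.04449911]), 'torque': array([-0.01071305,  0.00314764, -0.00627804]), 'gripper_width': 91.36971233990788}
side {'fov_y': 52.36348717323942, 'cx': 314.14727065424097, 'cy': 235.38624174072402, 'pose': array([[ 8.48361032e-01, -2.61933785e-01,  4.60080702e-01,
         6.05143575e+01],
       [-5.28755301e-01, -3.75735074e-01,  7.61078830e-01,
        -8.48983743e+02],
       [-2.64838021e-02, -8.88939732e-01, -4.57257872e-01,
         5.75101818e+02],
       [ 0.00000000e+00,  0.00000000e+00,  0.00000000e+00,
         1.00000000e+00]])}
top {
[... 165 characters left out ...]
e+02],
       [-9.98651273e-01, -4.98119058e-02,  1.46426766e-02,
        -3.37523771e+01],
       [-3.43910029e-03, -2.17942657e-01, -9.75955517e-01,
         1.37113721e+03],
       [ 0.00000000e+00,  0.00000000e+00,  0.00000000e+00,
         1.00000000e+00]])}
wrist {'fov_y': 68.57688612520566, 'cx': 320.58485077351656, 'cy': 240.13212164977105, 'pose': array([[ 4.17217180e-01,  8.77159446e-01,  2.37741731e-01,
         1.73087341e+02],
       [ 9.08802480e-01, -4.01878608e-01, -1.12123313e-01,
         5.53469832e+02],
       [-2.80670736e-03,  2.62840047e-01, -9.64835339e-01,
         3.82785701e+02],
       [ 0.00000000e+00,  0.00000000e+00,  0.00000000e+00,
         1.00000000e+00]])}
```

View pics/a_side.png

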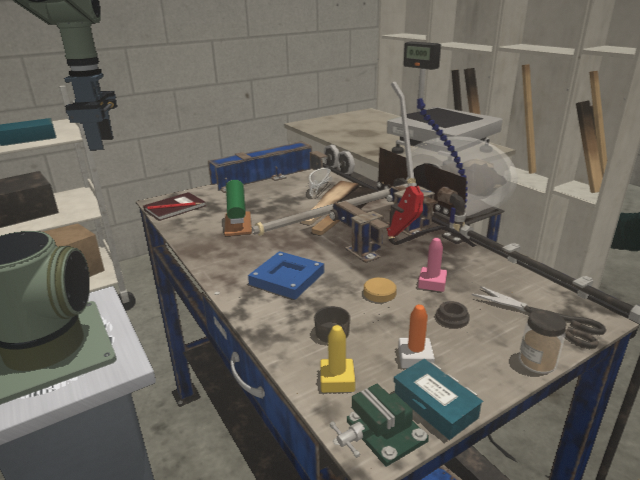

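View pics/a_top.png

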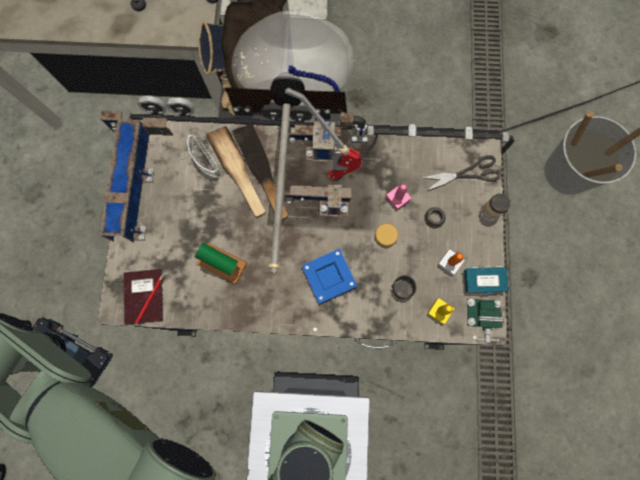

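View pics/a_wrist.png

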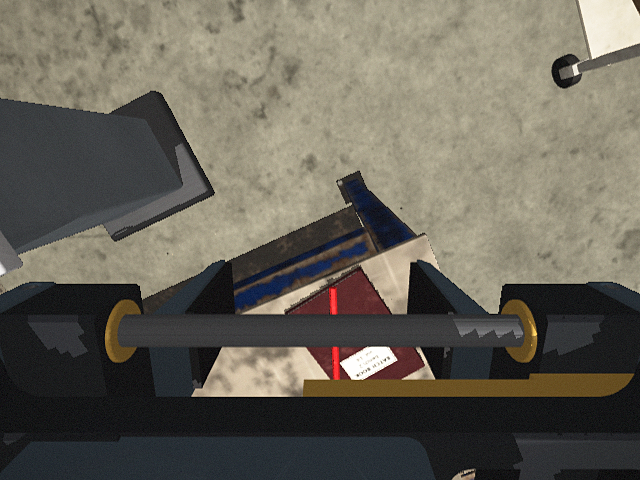

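```bash
cat > h.py <<'E'
import numpy as np, cv2
from workcell import env
from scipy.spatial.transform import Rotation as R
def K(p): 
    f=240/np.tan(np.radians(p['fov_y']/2)); return f
def ray(p,u,v):
    f=K(p); d=np.array([(u-p['cx'])/f,(v-p['cy'])/f,1.]); T=p['pose']; return T[:3,3],T[:3,:3]@d
def onz(p,u,v,z):
    o,d=ray(p,u,v); return o+d*(z-o[2])/d[2]
def proj(p,X):
    T=p['pose']; c=(np.atleast_2d(X)-T[:3,3])@T[:3,:3]; f=K(p); return np.c_[c[:,0]/c[:,2]*f+p['cx'],c[:,1]/c[:,2]*f+p['cy']]
def tri(p1,a,p2,b):
    o1,d1=ray(p1,*a);o2,d2=ray(p2,*b)
    s=np.linalg.lstsq(np.c_[d1,-d2],o2-o1,rcond=None)[0]
    A=o1+d1*s[0];B=o2+d2*s[1]; return (A+B)/2,np.linalg.norm(A-B)
def crop(img,x0,y0,x1,y1,s,name):
    cv2.imwrite(name,cv2.resize(img[y0:y1,x0:x1],None,fx=s,fy=s,interpolation=cv2.INTER_CUBIC))
def st():
    s=env.state(); print('t',round(s['time_s'],2),'pos',s['ee_pos'].round(1),'rot',s['ee_rot'].round(2),'F',s['force'].round(1),'M',s['torque'].round(2),'w',round(s['gripper_width'],1),'q',s['qpos'].round(1))
E
python3 - <<'E'
from h import *
t=cv2.imread('pics/a_top.png');s=cv2.imread('pics/a_side.png')
crop(t,180,180,380,330,4,'pics/c_t1.png')
crop(t,360,170,520,340,4,'pics/c_t2.png')
crop(s,200,160,360,320,4,'pics/c_s1.png')
crop(s,300,220,500,370,4,'pics/c_s2.png')
p=env.camera_params('top');q=env.camera_params('side')
print('pocket',onz(p,330,276,24),'peg foot',onz(p,451,264,12),'glass',onz(p,218,260,75))
print('rod tip',tri(p,(274,266),q,(258,228)))
print('rod far',tri(p,(288,95),q,(415,187)))
print('q1 dist')
E
```

```text
pocket [477.36279855 -36.59288066  24.        ] peg foot [ 531.90831791 -383.44104128   12.        ] glass [498.39749975 274.44409271  75.        ]
rod tip (array([491.26738351, 121.08643281,  58.37016022]), np.float64(2.2038006103060486))
rod far (array([1011.57069991,  125.037427  ,   46.60390753]), np.float64(25.569060519686648))
q1 dist
```

View pics/c_t1.png

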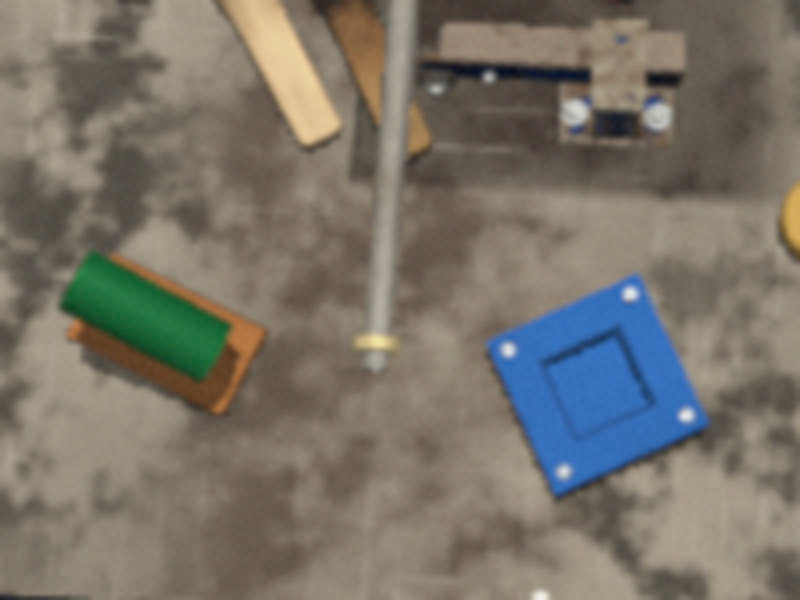

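View pics/c_t2.png

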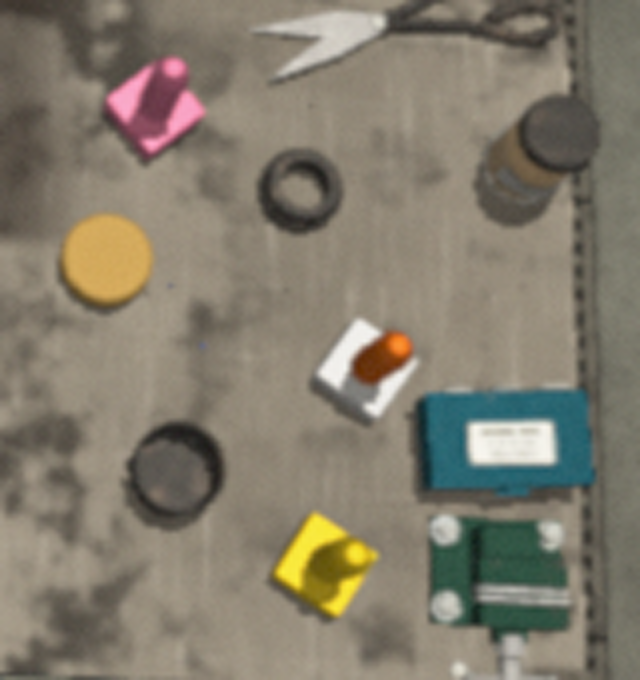

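View pics/c_s1.png

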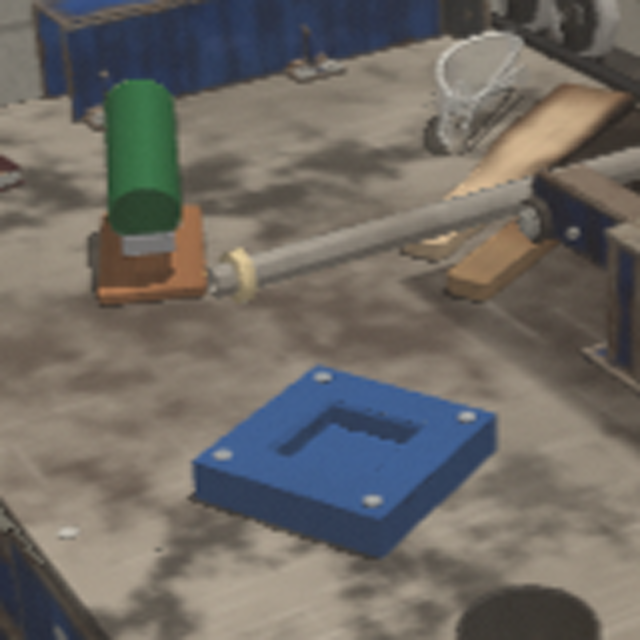

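View pics/c_s2.png

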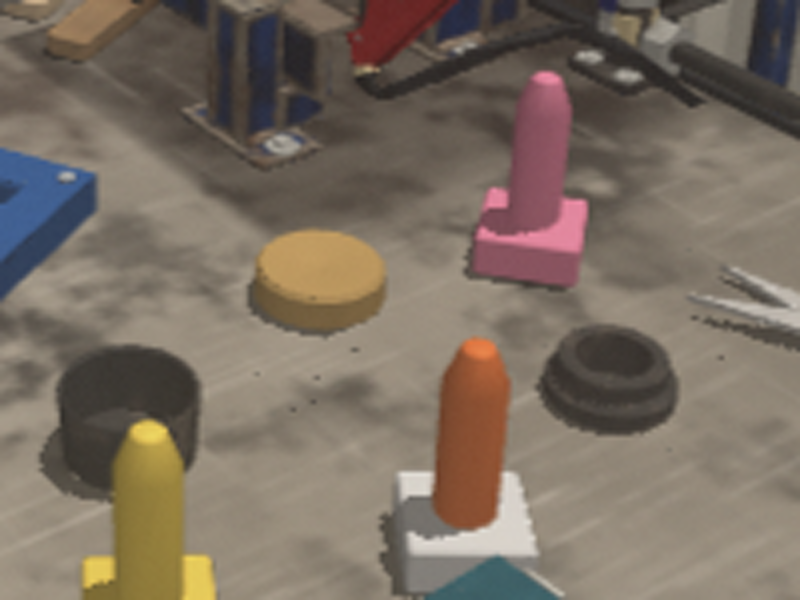

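```bash
python3 - <<'E'
from h import *
p=env.camera_params('wrist');s=env.state()
Rt=R.from_euler('xyz',s['ee_rot'],degrees=True).as_matrix()
T=np.eye(4);T[:3,:3]=Rt.T@p['pose'][:3,:3];T[:3,3]=Rt.T@(p['pose'][:3,3]-s['ee_pos']);print(T.round(3))
np.save('Ttc.npy',T)
for v in (60,150,240): print(v,Rt.T@(onz(p,320,v,24)-s['ee_pos']))
print(proj(p,[s['ee_pos']*[1,1,0]+[0,0,z] for z in (0,30,60,100,214)]))
# rough yaw & centres from top crops
t=env.camera_params('top')
def c(pts,ox,oy,z): 
    W=np.array([onz(t,ox+(a+.5)/4-.5,oy+(b+.5)/4-.5,z) for a,b in pts]); 
    e=np.diff(np.r_[W,W[:1]],axis=0); print(W.mean(0),np.linalg.norm(e,axis=1),np.degrees(np.arctan2(e[:,1],e[:,0]))%90)
c([(360,318),(418,362),(372,423),(314,375)],360,170,24)
c([(638,277),(708,424),(557,495),(490,345)],180,180,24)
c([(618,330),(655,402),(580,438),(542,362)],180,180,24)
E
```

```text
[[ 1.00000e+00  1.00000e-03 -1.00000e-03  3.52000e-01]
 [-0.00000e+00  9.65000e-01  2.63000e-01 -7.38430e+01]
 [ 1.00000e-03 -2.63000e-01  9.65000e-01 -1.69574e+02]
 [ 0.00000e+00  0.00000e+00  0.00000e+00  1.00000e+00]]
60 [  -0.67105985 -149.22700531  189.32577519]
150 [ -0.67297631 -68.35091297 189.32454953]
240 [ -0.67515975  23.7913617  189.32315312]
[[320.92476972 213.52030361]
 [320.87708672 219.09183985]
 [320.82106302 225.63794788]
 [320.72910854 236.38239885]
 [320.25351585 291.95318315]]
[ 535.60526415 -380.74622418   24.        ] [51.06250817 56.55356033 52.45592027 54.5130246 ] [53.89079897 54.09739612 51.64858663 52.68270953]
[477.97726097 -34.24346236  24.        ] [116.99331497 117.95575077 117.13955654 117.13957229] [27.63095395 28.06634774 27.23222037 27.99923686]
[479.19070873 -34.53748305  24.        ] [58.04999511 59.08994804 60.72831374 59.04531961] [29.60125575 28.63749909 29.45920459 26.03573758]
```

drive_tool([
  [[0.0123, -0.0376, 0.001], [0, 0, -0.058]],
  [[0.0123, -0.0376, 0.001], [0, 0, -0.058]],
  [[0.0123, -0.0376, 0.001], [0, 0, -0.058]],
  [[0.0123, -0.0376, 0.001], [0, 0, -0.058]],
  [[0.0123, -0.0376, 0.001], [0, 0, -0.058]],
  [[0.0123, -0.0376, 0.001], [0, 0, -0.058]],
  [[0.0123, -0.0376, 0.001], [0, 0, -0.058]],
  [[0.0123, -0.0376, 0.001], [0, 0, -0.058]],
  [[0.0123, -0.0376, 0.001], [0, 0, -0.058]],
  [[0.0123, -0.0376, 0.001], [0, 0, -0.058]],
], claw=1)

```text
time_s: 0.98
ee_pos: [363.0, 144.6, 224.0]
ee_rot: [180.0, -0.0, 32.0]
force: [0.3, 0.9, -0.6]
gripper_width: 91.1
```

drive_tool([
  [[0.0123, -0.0376, 0.001], [0, 0, -0.058]],
  [[0.0123, -0.0376, 0.001], [0, 0, -0.058]],
  [[0.0123, -0.0376, 0.001], [0, 0, -0.058]],
  [[0.0123, -0.0376, 0.001], [0, 0, -0.058]],
  [[0.0123, -0.0376, 0.001], [0, 0, -0.058]],
  [[0.0123, -0.0376, 0.001], [0, 0, -0.058]],
  [[0.0123, -0.0376, 0.001], [0, 0, -0.058]],
  [[0.0123, -0.0376, 0.001], [0, 0, -0.058]],
  [[0.0123, -0.0376, 0.001], [0, 0, -0.058]],
  [[0.0123, -0.0376, 0.001], [0, 0, -0.058]],
])

```text
time_s: 1.82
ee_pos: [486.1, -231.5, 233.8]
ee_rot: [-180.0, 0.0, -1.3]
force: [0.6, 1.4, 0.7]
gripper_width: 91.3
```

drive_tool([
  [[0.0123, -0.0376, 0.001], [0, 0, -0.058]],
  [[0.0123, -0.0376, 0.001], [0, 0, -0.058]],
  [[0.0123, -0.0376, 0.001], [0, 0, -0.058]],
  [[0.0123, -0.0376, 0.001], [0, 0, -0.058]],
  [[0, 0, 0], [0, 0, 0]],
  [[0, 0, 0], [0, 0, 0]],
  [[0, 0, 0], [0, 0, 0]],
  [[0, 0, 0], [0, 0, 0]],
  [[0, 0, 0], [0, 0, 0]],
  [[0, 0, 0], [0, 0, 0]],
])

```text
time_s: 2.65
ee_pos: [535.3, -378.7, 238.6]
ee_rot: [180.0, -0.0, -14.4]
force: [0.7, 0.8, -0.4]
gripper_width: 91.2
```

```bash
python3 - <<'E'
from h import *
st()
p=env.camera_params('wrist');f=env.grab_frame('wrist')
np.save('w1.npy',p['pose']);cv2.imwrite('pics/w1.png',f[:,:,::-1])
st()
E
```

```text
t 2.65 pos [ 535.3 -378.7  238.6] rot [ 1.7999e+02 -3.0000e-02 -1.4360e+01] F [ 0.7  0.8 -0.4] M [-0.12  0.04  0.  ] w 91.2 q [-36.3  25.   75.7   0.   79.3 -21.9]
t 2.7 pos [ 535.3 -378.9  238.6] rot [ 1.7999e+02 -4.0000e-02 -1.4370e+01] F [-0.2  0.  -0.9] M [-0.08  0.07 -0.03] w 90.5 q [-36.3  25.   75.7   0.   79.3 -21.9]
```

View pics/w1.png

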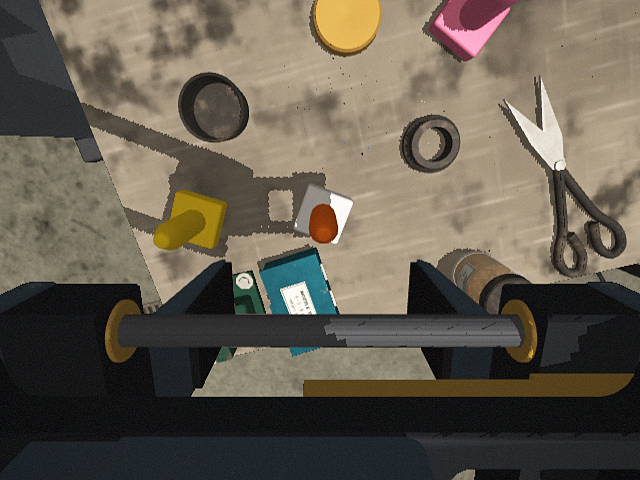

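```bash
python3 - <<'E'
from h import *
f=cv2.imread('pics/w1.png'); crop(f,280,170,370,260,8,'pics/c_w1.png')
E
```

```text
(no output)
```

View pics/c_w1.png

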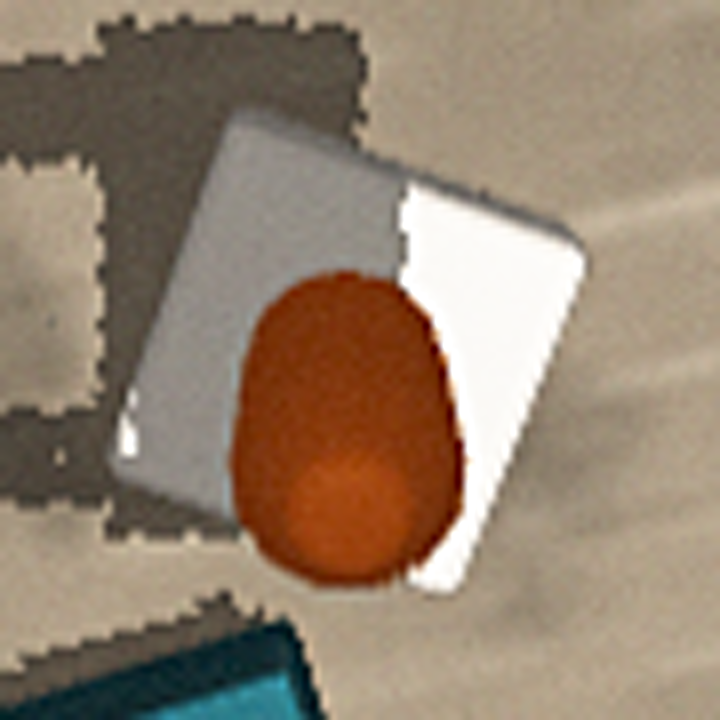

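```bash
python3 - <<'E'
from h import *
p=env.camera_params('wrist');p['pose']=np.load('w1.npy')
def c(pts,z,ox=280,oy=170,k=8):
    W=np.array([onz(p,ox+(a+.5)/k-.5,oy+(b+.5)/k-.5,z) for a,b in pts])
    e=np.diff(np.r_[W,W[:1]],axis=0); print(W.mean(0),np.linalg.norm(e,axis=1),np.degrees(np.arctan2(e[:,1],e[:,0]))%90)
c([(228,120),(588,255),(457,598),(108,467)],24)
c([(350,508)]*2,109)
E
```

```text
[ 537.54355718 -381.14352547   24.        ] [52.60009284 51.98648884 52.71421064 51.30750343] [55.15527064 56.11101742 54.41903703 56.00107418]
[ 537.64840676 -380.44241109  109.        ] [0. 0.] [0. 0.]
```

drive_tool([
  [[0.0012, -0.001, -0.022], [0, 0, 0]],
  [[0.0011, -0.001, -0.022], [0, 0, 0]],
  [[0, 0, -0.022], [0, 0, 0]],
  [[0, 0, -0.022], [0, 0, 0]],
  [[0, 0, -0.022], [0, 0, 0]],
  [[0, 0, -0.022], [0, 0, 0]],
  [[0, 0, -0.022], [0, 0, 0]],
  [[0, 0, -0.02], [0, 0, 0]],
  [[0, 0, -0.015], [0, 0, 0]],
  [[0, 0, -0.0065], [0, 0, 0]],
])

```text
time_s: 3.53
ee_pos: [536.5, -380.5, 40.3]
ee_rot: [-179.9, 0.2, -14.4]
force: [-0.0, 0.0, -0.2]
gripper_width: 91.1
```

drive_tool([
  [[0, 0, 0], [0, 0, 0]],
  [[0, 0, 0], [0, 0, 0]],
  [[0, 0, 0], [0, 0, 0]],
  [[0, 0, 0], [0, 0, 0]],
  [[0, 0, 0], [0, 0, 0]],
  [[0, 0, 0], [0, 0, 0]],
  [[0, 0, 0], [0, 0, 0]],
  [[0, 0, 0], [0, 0, 0]],
  [[0, 0, 0], [0, 0, 0]],
  [[0, 0, 0], [0, 0, 0]],
], claw=0, force=35)

```text
time_s: 4.37
ee_pos: [537.4, -381.9, 42.5]
ee_rot: [-180.0, 0.0, -14.4]
force: [-0.8, 0.4, -2.3]
gripper_width: 27.5
```

drive_tool([
  [[0, 0, 0.008], [0, 0, 0]],
  [[0, 0, 0.018], [0, 0, 0]],
  [[0, 0, 0.02], [0, 0, 0]],
  [[-0.002, 0.004, 0.02], [0, 0, 0]],
  [[-0.008, 0.014, 0.014], [0, 0, -0.037]],
  [[-0.012, 0.02, 0], [0, 0, -0.037]],
  [[-0.012, 0.021, 0], [0, 0, -0.037]],
  [[-0.012, 0.021, 0], [0, 0, -0.037]],
  [[-0.012, 0.021, 0], [0, 0, -0.037]],
  [[-0.012, 0.021, 0], [0, 0, -0.037]],
])

```text
time_s: 5.2
ee_pos: [466.8, -258.9, 122.7]
ee_rot: [-180.0, 0.0, -27.3]
force: [0.9, -1.0, -2.0]
gripper_width: 27.7
```

drive_tool([
  [[-0.012, 0.021, 0], [0, 0, -0.037]],
  [[-0.012, 0.021, 0], [0, 0, -0.037]],
  [[-0.012, 0.021, 0], [0, 0, -0.037]],
  [[-0.012, 0.021, 0], [0, 0, -0.037]],
  [[-0.012, 0.021, 0], [0, 0, -0.037]],
  [[-0.012, 0.021, 0], [0, 0, -0.037]],
  [[-0.004, 0.004, 0], [0, 0, -0.037]],
  [[0, 0, 0], [0, 0, 0]],
  [[0, 0, 0], [0, 0, 0]],
  [[0, 0, 0], [0, 0, 0]],
])

```text
time_s: 6.03
ee_pos: [392.5, -130.5, 122.9]
ee_rot: [-180.0, -0.1, -42.0]
force: [-0.4, -1.0, -1.4]
gripper_width: 27.0
```

```bash
python3 - <<'E'
from h import *
st()
p=env.camera_params('wrist');f=env.grab_frame('wrist')
np.save('w2.npy',p['pose']);cv2.imwrite('pics/w2.png',f[:,:,::-1])
st()
f=env.grab_frame('side');crop(f[:,:,::-1],220,200,360,320,5,'pics/s2.png')
E
```

```text
t 6.03 pos [ 392.5 -130.5  122.9] rot [-1.7998e+02 -9.0000e-02 -4.1970e+01] F [-0.4 -1.  -1.4] M [-0.13  0.07  0.02] w 27.0 q [-20.    8.9 117.3  -0.   53.7  22. ]
t 6.08 pos [ 392.4 -130.6  122.8] rot [-1.7998e+02 -7.0000e-02 -4.1990e+01] F [ 0.2  0.1 -3. ] M [-0.07  0.12  0.01] w 27.2 q [-20.    8.9 117.3  -0.   53.7  22. ]
```

View pics/w2.png

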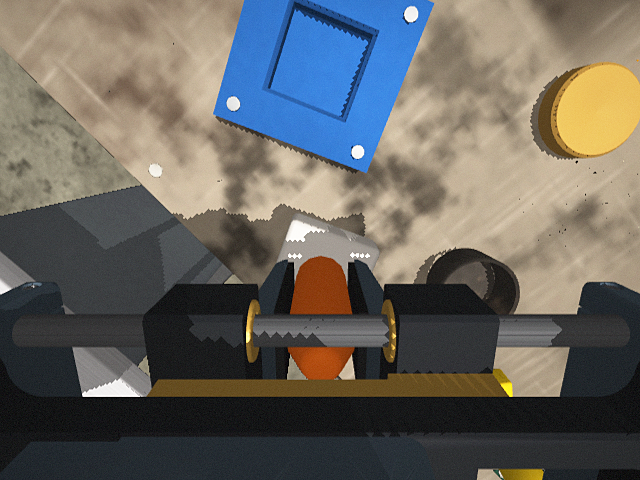

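View pics/s2.png

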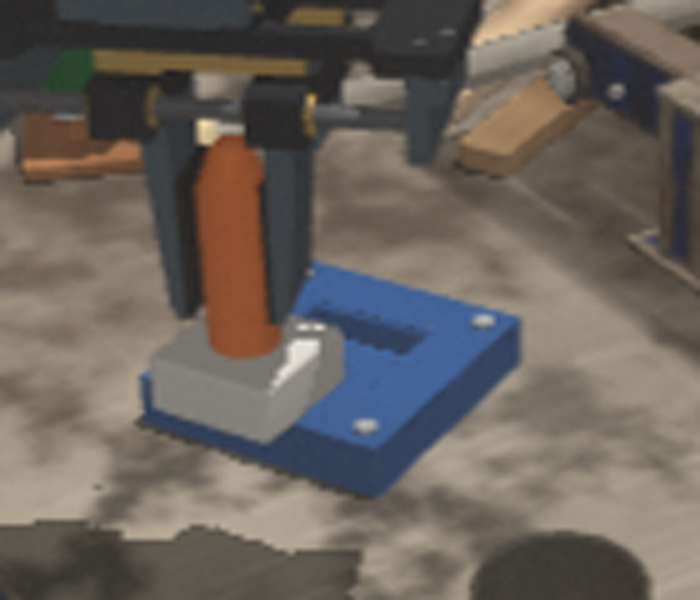

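```bash
python3 - <<'E'
from h import *
f=cv2.imread('pics/w2.png'); crop(f,205,0,445,180,3.33,'pics/c_w2a.png'); crop(f,270,200,400,270,6,'pics/c_w2b.png')
E
```

```text
(no output)
```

View pics/c_w2a.png

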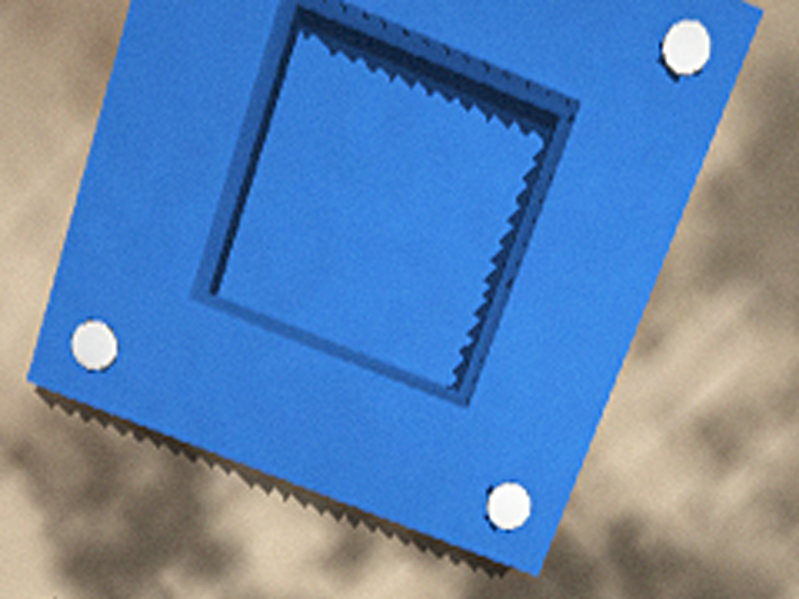

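View pics/c_w2b.png

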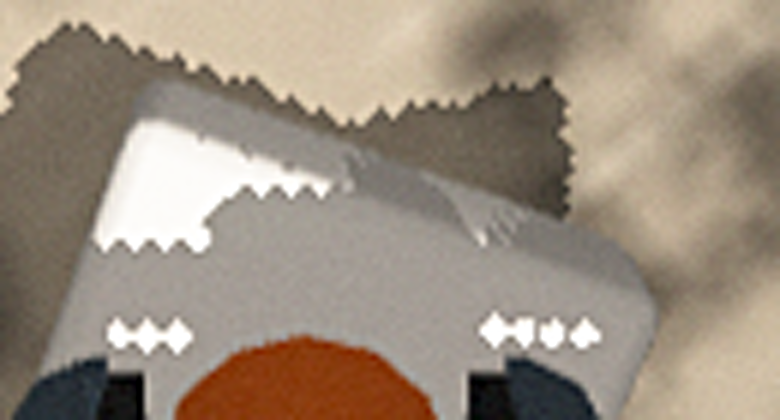

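```bash
python3 - <<'E'
from h import *
p=env.camera_params('wrist');p['pose']=np.load('w2.npy')
def W(pts,z,ox,oy,k): return np.array([onz(p,ox+(a+.5)/k-.5,oy+(b+.5)/k-.5,z) for a,b in pts])
k=800/240
ang=lambda d: np.degrees(np.arctan2(d[1],d[0]))%90
m=W([(193,297),(468,406),(578,102)],24,205,0,k); print(m, np.linalg.norm(np.diff(m,axis=0),axis=1),[ang(d) for d in np.diff(m,axis=0)],'centre',(m[0]+m[2])/2)
m=W([(28,380),(538,577),(762,10)],24,205,0,k); print(np.linalg.norm(np.diff(m,axis=0),axis=1),[ang(d) for d in np.diff(m,axis=0)]);
u=(m[0]-m[1])/np.linalg.norm(m[0]-m[1]); v=np.array([u[1],-u[0],0]); v=v if v@(m[2]-m[1])>0 else -v
print('block centre',m[1]+60*u+60*v)
m=W([(150,118),(640,290)],104.4,270,200,6); print('foot far edge',m,ang(m[1]-m[0]))
m=W([(135,118),(45,360)],104.4,270,200,6); print('foot left edge',m,ang(m[1]-m[0]))
E
```

```text
[[437.16423809 -19.97176358  24.        ]
 [466.20944409 -75.58109401  24.        ]
 [521.48246722 -46.05749719  24.        ]] [62.73772089 62.66378423] [np.float64(27.578431764876335), np.float64(28.108510030384018)] centre [479.32335265 -33.01463039  24.        ]
[119.16939872 119.28809095] [np.float64(27.46484980691414), np.float64(27.892026402209467)]
block centre [479.55199021 -32.89435691  24.        ]
foot far edge [[ 405.33621228  -95.31312982  104.4       ]
 [ 428.04645638 -137.66523316  104.4       ]] 28.201308722424493
foot left edge [[ 404.32355784  -94.40219977  104.4       ]
 [ 382.23333958 -105.63609496  104.4       ]] 26.95543671193252
```

drive_tool([
  [[0.0064, 0.0072, 0], [0, 0, 0]],
  [[0.012, 0.0135, 0], [0, 0, 0]],
  [[0.012, 0.0135, 0], [0, 0, 0]],
  [[0.012, 0.0135, 0], [0, 0, 0]],
  [[0.012, 0.0135, 0], [0, 0, 0]],
  [[0.012, 0.0135, -0.004], [0, 0, 0]],
  [[0.012, 0.0135, -0.012], [0, 0, 0]],
  [[0.006, 0.007, -0.014], [0, 0, 0]],
  [[0.002, 0.002, -0.012], [0, 0, 0]],
  [[0, 0, -0.01], [0, 0, 0]],
])

```text
time_s: 6.97
ee_pos: [479.2, -31.7, 69.4]
ee_rot: [-180.0, 0.0, -41.9]
force: [-0.1, -0.6, -2.0]
gripper_width: 27.2
```

drive_tool([
  [[0, 0, 0], [0, 0, 0]],
  [[0, 0, 0], [0, 0, 0]],
  [[0, 0, -0.002], [0, 0, 0]],
  [[0, 0, -0.002], [0, 0, 0]],
  [[0, 0, -0.002], [0, 0, 0]],
  [[0, 0, -0.002], [0, 0, 0]],
  [[0, 0, -0.002], [0, 0, 0]],
  [[0, 0, -0.002], [0, 0, 0]],
  [[0, 0, 0], [0, 0, 0]],
  [[0, 0, 0], [0, 0, 0]],
])

```text
time_s: 7.8
ee_pos: [477.9, -32.7, 58.4]
ee_rot: [180.0, 0.0, -42.0]
force: [0.0, 0.3, -2.1]
gripper_width: 27.6
```

drive_tool([
  [[0, 0, -0.0015], [0, 0, 0]],
  [[0, 0, -0.0015], [0, 0, 0]],
  [[0, 0, -0.0015], [0, 0, 0]],
  [[0, 0, -0.001], [0, 0, 0]],
  [[0, 0, -0.0005], [0, 0, 0]],
  [[0, 0, 0], [0, 0, 0]],
  [[0, 0, 0], [0, 0, 0]],
  [[0, 0, 0], [0, 0, 0]],
  [[0, 0, 0], [0, 0, 0]],
  [[0, 0, 0], [0, 0, 0]],
])

```text
time_s: 8.63
ee_pos: [478.0, -32.7, 52.5]
ee_rot: [180.0, -0.0, -42.0]
force: [0.5, -0.5, -1.4]
gripper_width: 27.4
```

drive_tool([
  [[0, 0, -0.0008], [0, 0, 0]],
  [[0, 0, -0.0007], [0, 0, 0]],
  [[0, 0, 0], [0, 0, 0]],
  [[0, 0, 0], [0, 0, 0]],
  [[0, 0, 0], [0, 0, 0]],
  [[0, 0, 0], [0, 0, 0]],
  [[0, 0, 0], [0, 0, 0]],
  [[0, 0, 0], [0, 0, 0]],
  [[0, 0, 0], [0, 0, 0]],
  [[0, 0, 0], [0, 0, 0]],
])

```text
time_s: 9.47
ee_pos: [478.1, -32.6, 52.3]
ee_rot: [-180.0, -0.0, -42.0]
force: [-3.3, 0.7, 8.8]
gripper_width: 26.9
```

drive_tool([
  [[0, 0, 0.001], [0, 0, 0]],
  [[0, 0, 0], [0, 0, 0]],
  [[0, 0, 0], [0, 0, 0]],
  [[0, 0, 0], [0, 0, 0]],
  [[0, 0, 0], [0, 0, 0]],
  [[0, 0, 0], [0, 0, 0]],
  [[0, 0, 0.01], [0, 0, 0]],
  [[0, 0, 0.02], [0, 0, 0]],
  [[0, 0, 0.03], [0, 0, 0]],
  [[0, 0, 0.03], [0, 0, 0]],
], claw=1)

```text
time_s: 10.3
ee_pos: [477.2, -32.7, 142.3]
ee_rot: [179.9, 0.1, -42.0]
force: [0.4, -1.0, 0.1]
gripper_width: 89.9
```

drive_tool([
  [[0, 0, 0.03], [0, 0, 0]],
  [[0, 0, 0.03], [0, 0, 0]],
  [[0, 0, 0.02], [0, 0, 0]],
  [[0, 0, 0], [0, 0, 0]],
  [[0, 0, 0], [0, 0, 0]],
  [[0, 0, 0], [0, 0, 0]],
  [[0, 0, 0], [0, 0, 0]],
  [[0, 0, 0], [0, 0, 0]],
  [[0, 0, 0], [0, 0, 0]],
  [[0, 0, 0], [0, 0, 0]],
])

```text
time_s: 11.13
ee_pos: [477.7, -32.7, 221.3]
ee_rot: [179.9, 0.1, -42.0]
force: [-0.6, -0.2, -0.1]
gripper_width: 91.2
```

```bash
python3 - <<'E'
from h import *
st()
p=env.camera_params('wrist');f=env.grab_frame('wrist')
np.save('w3.npy',p['pose']);f=f[:,:,::-1].copy();cv2.imwrite('pics/w3.png',f)
crop(f,250,140,410,300,4.5,'pics/c_w3.png')
f=env.grab_frame('side');crop(f[:,:,::-1],220,180,360,320,5,'pics/s3.png')
E
```

```text
t 11.13 pos [477.7 -32.7 221.3] rot [ 1.7995e+02  6.0000e-02 -4.2000e+01] F [-0.6 -0.2 -0.1] M [-0.02  0.1  -0.02] w 91.2 q [ -5.3   9.4 100.8  -0.   69.9  36.7]
```

View pics/c_w3.png

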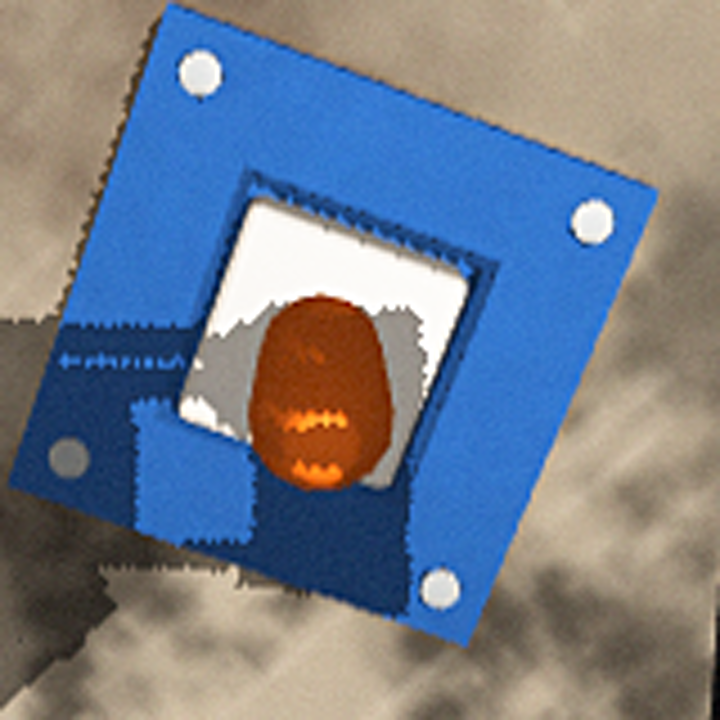

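View pics/s3.png

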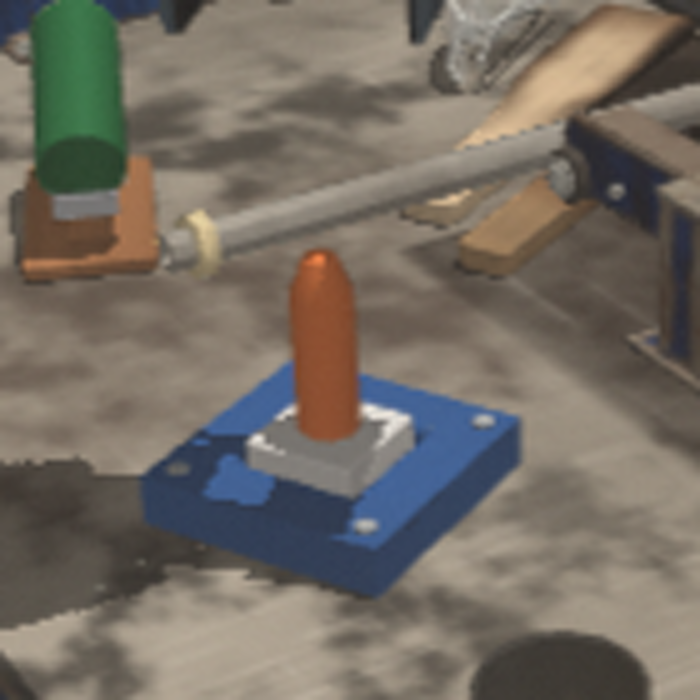

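```bash
python3 - <<'E'
from h import *
p=env.camera_params('wrist');p['pose']=np.load('w3.npy');k=4.5
W=lambda pts,z:np.array([onz(p,250+(a+.5)/k-.5,140+(b+.5)/k-.5,z) for a,b in pts])
m=W([(252,200),(470,278),(388,487),(180,412)],34);print(m.mean(0),np.linalg.norm(np.diff(m,axis=0),axis=1))
print(W([(320,458)],119),W([(165,3),(657,190),(465,645),(10,487)],24).mean(0))
t=env.camera_params('top')
T=lambda a,b,z:onz(t,180+(a+.5)/4-.5,180+(b+.5)/4-.5,z)
a=T(80,283,94);b=T(212,350,56);print(a,b,(a+b)/2,np.degrees(np.arctan2(*(b-a)[1::-1])),np.linalg.norm((b-a)[:2]))
# base corners: top-left(110,255) right(266,330) bottom(222,412) left(70,335)
m=np.array([T(x,y,10) for x,y in [(110,255),(266,330),(222,412),(70,335)]]);print(m.mean(0),np.diff(m,axis=0),[np.degrees(np.arctan2(d[1],d[0])) for d in np.diff(m,axis=0)])
E
```

```text
[479.66191252 -31.81683052  34.        ] [52.26352019 52.60544491 51.73182777]
[[477.24194485 -33.62458092 119.        ]] [479.34956975 -32.80343944  24.        ]
[519.19380272 322.78321846  94.        ] [483.60917003 236.13843778  56.        ] [501.40148638 279.46082812  75.        ] -112.32774170452942 93.66741217348363
[501.83715276 279.49723141  10.        ] [[ -49.57982056 -118.70839687    0.        ]
 [ -61.10027761   26.32486352    0.        ]
 [  50.17414564  115.09429408    0.        ]] [np.float64(-112.66837183836766), np.float64(156.69135729913754), np.float64(66.44571249057255)]
```

```bash
python3 - <<'E'
from h import *
from scipy.optimize import least_squares
s=env.state(); st()
D=[((18.35,89.71),np.hypot(239.9,522),213.1),((25.0,75.7),np.hypot(535.3,378.8),238.6),((8.9,117.3),np.hypot(392.4,130.6),122.8),((s['qpos'][1],s['qpos'][2]),np.hypot(*s['ee_pos'][:2]),s['ee_pos'][2])]
def f(x):
    o=[]
    for (a,b),r,z in D:
        a,c=np.radians(a),np.radians(a+b)
        o+=[x[0]+x[1]*np.sin(a)+x[2]*np.sin(c)+x[3]*np.cos(c)-r, x[4]+x[1]*np.cos(a)+x[2]*np.cos(c)-x[3]*np.sin(c)-z]
    return o
r=least_squares(f,[0,400,400,0,100]);print(r.x,np.array(r.fun).round(1))
E
```

```text
t 11.23 pos [477.9 -32.7 221.6] rot [ 1.7997e+02  3.0000e-02 -4.2000e+01] F [-0.1 -0.1 -1.2] M [-0.1   0.12  0.03] w 91.3 q [ -5.3   9.4 100.7  -0.   69.9  36.7]
[-1.52003081e-01  5.94289503e+02  4.16061171e+02  2.39001573e+01
 -1.99305198e+02] [ 0.6 -0.  -0.4 -0.  -0.1  0.  -0.1  0.1]
```

drive_tool([
  [[0.0046, 0.034, 0], [0, 0, 0.034]],
  [[0.0046, 0.034, 0], [0, 0, 0.034]],
  [[0.0046, 0.034, 0], [0, 0, 0.034]],
  [[0.0046, 0.034, 0], [0, 0, 0.034]],
  [[0.0046, 0.034, 0], [0, 0, 0.034]],
  [[0.0046, 0.034, 0], [0, 0, 0.034]],
  [[0.0046, 0.034, 0], [0, 0, 0.034]],
  [[0.0046, 0.034, 0], [0, 0, 0.034]],
  [[0.0046, 0.034, 0], [0, 0, 0.034]],
  [[0.0046, 0.034, 0], [0, 0, 0.034]],
])

```text
time_s: 12.07
ee_pos: [523.9, 309.1, 221.8]
ee_rot: [180.0, -0.0, -22.4]
force: [0.8, -0.2, -0.9]
gripper_width: 91.2
```

drive_tool([
  [[0.001, 0.0078, 0], [-0.0807, 0.0334, 0]],
  [[0.001, 0.0078, -0.006], [-0.0807, 0.0334, 0]],
  [[0.001, 0.0078, -0.006], [-0.0807, 0.0334, 0]],
  [[0.001, 0.0078, -0.006], [-0.0807, 0.0334, 0]],
  [[0.001, 0.0078, -0.006], [-0.0807, 0.0334, 0]],
  [[0, 0, 0], [-0.0807, 0.0334, 0]],
  [[0, 0, 0], [0, 0, 0]],
  [[0, 0, 0], [0, 0, 0]],
  [[0, 0, 0], [0, 0, 0]],
  [[0, 0, 0], [0, 0, 0]],
])

```text
time_s: 12.9
ee_pos: [529.2, 345.4, 199.5]
ee_rot: [150.1, -0.1, -22.6]
force: [-0.2, -1.2, 0.2]
gripper_width: 91.1
```

```bash
python3 - <<'E'
from h import *
st()
p=env.camera_params('wrist');f=env.grab_frame('wrist')
np.save('w4.npy',p['pose']);f=f[:,:,::-1].copy();cv2.imwrite('pics/w4.png',f)
st()
s=env.state()
print(R.from_euler('xyz',s['ee_rot'],degrees=True).as_matrix().round(3))
E
```

```text
t 12.9 pos [529.2 345.4 199.5] rot [ 1.5013e+02 -8.0000e-02 -2.2570e+01] F [-0.2 -1.2  0.2] M [ 0.15 -0.04  0.01] w 91.1 q [ 39.3  39.   62.8 -14.1 104.6  61.5]
t 12.95 pos [529.2 345.4 199.7] rot [ 1.5014e+02 -9.0000e-02 -2.2570e+01] F [ 0.4 -0.3  0.7] M [ 0.21 -0.05  0.01] w 91.1 q [ 39.3  39.   62.8 -14.1 104.6  61.5]
[[ 0.923 -0.334 -0.19 ]
 [-0.384 -0.8   -0.46 ]
 [ 0.002  0.498 -0.867]]
```

View pics/w4.png

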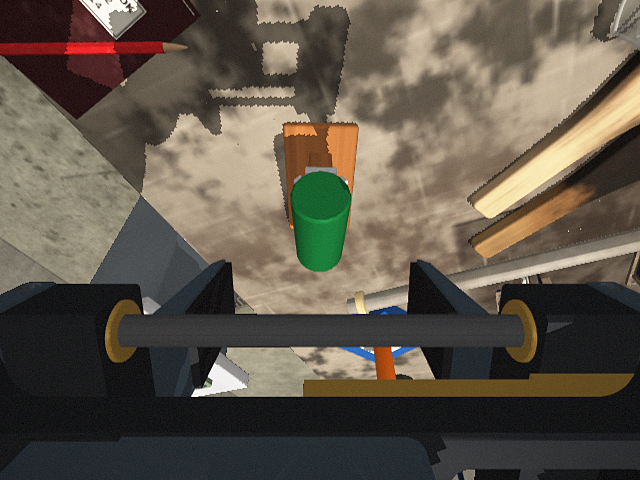

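```bash
cat > fitg.py <<'E'
from h import *
from scipy.optimize import minimize
f=cv2.imread('pics/w4.png');hsv=cv2.cvtColor(f,cv2.COLOR_BGR2HSV)
m=cv2.inRange(hsv,(50,120,40),(80,255,255)); n,l,s,c=cv2.connectedComponentsWithStats(m); i=1+np.argmax(s[1:,4]); m=((l==i)*255).astype(np.uint8); print(s[i])
p=env.camera_params('wrist');p['pose']=np.load('w4.npy')
def hull(x):
    cx,cy,yaw=x; h=np.array([np.cos(yaw),np.sin(yaw),0]); ax=h*np.cos(np.radians(20))-np.array([0,0,np.sin(np.radians(20))])
    e1=np.array([-h[1],h[0],0]);e2=np.cross(ax,e1);t=np.linspace(0,2*np.pi,60)[:,None]
    C=np.array([cx,cy,75]);ring=24*(np.cos(t)*e1+np.sin(t)*e2)
    return proj(p,np.r_[C+55*ax+ring,C-55*ax+ring])
def cost(x):
    S=8;q=cv2.convexHull(((hull(x)-[270,150])*S*1.).astype(np.float32)); im=np.zeros((140*S,110*S),np.uint8); cv2.fillConvexPoly(im,q.astype(np.int32),255)
    im=cv2.resize(im,(110,140),interpolation=cv2.INTER_AREA); return np.abs(im.astype(float)-m[150:290,270:380]).sum()/255
b=minimize(cost,[501.4,279.4,np.radians(-112.4)],method='Nelder-Mead',options=dict(initial_simplex=[[501,279,-1.96],[505,279,-1.96],[501,283,-1.96],[501,279,-1.9]],xatol=.01,fatol=.01))
print(b.x[:2],np.degrees(b.x[2]),b.fun)
E
python3 fitg.py
```

```text
[ 290  172   61  100 4781]
[501.47634375 278.79756766] -113.15313193948086 239.2313725490196
```

```bash
cat > ik.py <<'E'
from h import *
from scipy.optimize import least_squares
def Rz(a): return R.from_euler('z',a,degrees=True).as_matrix()
def Ry(a): return R.from_euler('y',a,degrees=True).as_matrix()
L2,L3,a3,dd=594.3,416.1,23.9,-199.3
def fk(q,d6,s4=1):
    d1=dd+d6
    A=Rz(q[0])@Ry(q[1]);P=np.array([0,0,d1])+A@[0,0,L2]
    A=A@Ry(q[2]);P=P+A@[a3,0,L3]
    A=A@Rz(s4*q[3])@Ry(q[4]);P=P+A@[0,0,d6]
    return P,A
if __name__=='__main__':
    q=[39.3,39,62.8,-14.1,104.6,61.5];X=np.array([529.2,345.4,199.6])
    for s4 in (1,-1):
        for d6 in np.arange(200,460,20):
            P,A=fk(q,d6,s4); print(s4,d6,(P-X).round(1),A[:,2].round(3))
E
python3 ik.py
```

```text
1 200 [ 33.6  54.3 -19. ] [-0.19  -0.46  -0.867]
1 220 [ 29.8  45.1 -16.3] [-0.19  -0.46  -0.867]
1 240 [ 26.   35.9 -13.6] [-0.19  -0.46  -0.867]
1 260 [ 22.2  26.7 -11. ] [-0.19  -0.46  -0.867]
1 280 [18.4 17.5 -8.3] [-0.19  -0.46  -0.867]
1 300 [14.6  8.3 -5.7] [-0.19  -0.46  -0.867]
1 320 [10.8 -0.9 -3. ] [-0.19  -0.46  -0.867]
1 340 [  7.  -10.1  -0.4] [-0.19  -0.46  -0.867]
1 360 [  3.2 -19.3   2.3] [-0.19  -0.46  -0.867]
1 380 [ -0.6 -28.5   4.9] [-0.19  -0.46  -0.867]
1 400 [ -4.4 -37.7   7.6] [-0.19  -0.46  -0.867]
1 420 [ -8.2 -46.9  10.3] [-0.19  -0.46  -0.867]
1 440 [-12.  -56.2  12.9] [-0.19  -0.46  -0.867]
-1 200 [-26.1 127.3 -19. ] [-0.489 -0.095 -0.867]
-1 220 [-35.9 125.4 -16.3] [-0.489 -0.095 -0.867]
-1 240 [-45.7 123.5 -13.6] [-0.489 -0.095 -0.867]
-1 260 [-55.5 121.6 -11. ] [-0.489 -0.095 -0.867]
-1 280 [-65.2 119.7  -8.3] [-0.489 -0.095 -0.867]
-1 300 [-75.  117.7  -5.7] [-0.489 -0.095 -0.867]
-1 320 [-84.8 115.8  -3. ] [-0.489 -0.095 -0.867]
-1 340 [-94.6 113.9  -0.4] [-0.489 -0.095 -0.867]
-1 360 [-104.3  112.     2.3] [-0.489 -0.095 -0.867]
-1 380 [-114.1  110.1    4.9] [-0.489 -0.095 -0.867]
-1 400 [-123.9  108.2    7.6] [-0.489 -0.095 -0.867]
-1 420 [-133.7  106.3   10.3] [-0.489 -0.095 -0.867]
-1 440 [-143.4  104.4   12.9] [-0.489 -0.095 -0.867]
```

```bash
cat > ik2.py <<'E'
from ik import *
d6=320
def full(q):
    P,A=fk(q,d6); return P,A@Rz(q[5]+s6)
q0=np.array([39.3,39,62.8,-14.1,104.6,61.5])
Rm=R.from_euler('xyz',[150.13,-.08,-22.57],degrees=True).as_matrix()
A=fk(q0,d6)[1]; rel=A.T@Rm; print(R.from_matrix(rel).as_euler('zyx',degrees=True))
E
python3 ik2.py
```

```text
[-1.18462288e+02 -1.99981584e-03  7.50032279e-03]
```

```bash
cat >> ik2.py <<'E'
s6=-180
def solve(P,Rm,q):
    def r(q):
        a,B=full(q); return np.r_[(a-P)/5, R.from_matrix(B.T@Rm).as_rotvec()*60]
    o=least_squares(r,q); return o.x,abs(o.fun).max()
jx=Rm[:,0]
q=q0
G0=np.array([508,295,81.]);a0=Rm[:,2]
def show(name,G,ang,yaw=0):
    global q
    B=R.from_rotvec([0,0,np.radians(yaw)]).as_matrix()@R.from_rotvec(jx*np.radians(ang)).as_matrix()@Rm
    P=G+19*B[:,2]; q,e=solve(P,B,q); print(name,P.round(1),B[:,2].round(2),q.round(1),round(e,3))
show('hov',G0-150*a0,0);show('grasp',G0,0)
H=np.array([478.5,-32.8,107])
for yaw in (0,-30,-60):
    print('yaw',yaw); q=q0
    for t in np.linspace(0,1,8): show('t%.2f'%t,G0+[0,0,125]+(H+[0,0,100]-G0-[0,0,125])*t,-70*t if 0 else 70*t*SG if 0 else 0+0*t+(-70*t),yaw*t)
    show('low',H,-70,yaw)
E
python3 ik2.py
```

```text
[-1.18462288e+02 -1.99981584e-03  7.50032279e-03]
hov [532.9 355.3 194.6] [-0.19 -0.46 -0.87] [ 40.3  39.2  62.7 -13.7 104.7  62.5] 0.0
grasp [504.4 286.3  64.5] [-0.19 -0.46 -0.87] [ 37.5  38.8  83.3 -14.5  84.5  64.9] 0.0
yaw 0
t0.00 [504.4 286.3 189.5] [-0.19 -0.46 -0.87] [ 37.5  33.1  75.  -14.6  98.1  61.4] 0.0
t0.14 [499.1 236.9 191.6] [-0.25 -0.59 -0.77] [ 36.4  34.7  76.4 -19.9 103.6  60.4] 0.0
t0.29 [494.  187.9 194. ] [-0.29 -0.71 -0.64] [ 35.2  36.4  78.8 -25.5 108.1  59.5] 0.0
t0.43 [489.1 139.3 196.9] [-0.33 -0.8  -0.5 ] [ 33.6  38.1  82.2 -31.2 111.5  58.9] 0.0
t0.57 [484.3  91.2 200. ] [-0.36 -0.87 -0.34] [ 31.6  40.1  86.2 -37.1 114.2  58.9] 0.0
t0.71 [479.8  43.6 203.4] [-0.38 -0.91 -0.18] [ 29.1  42.2  90.8 -43.  116.4  59.6] 0.0
t0.86 [475.4  -3.5 206.8] [-0.38 -0.92 -0.  ] [ 26.   44.7  95.6 -48.8 118.5  61.3] 0.0
t1.00 [471.3 -50.1 210.3] [-0.38 -0.91  0.17] [ 22.1  47.7 100.3 -54.6 120.8  64.1] 0.0
low [471.3 -50.1 110.3] [-0.38 -0.91  0.17] [ 22.1  56.7 100.  -50.9 115.6  71.9] 0.0
yaw -30
t0.00 [504.4 286.3 189.5] [-0.19 -0.46 -0.87] [ 37.5  33.1  75.  -14.6  
[... 815 characters left out ...]
0.14 [497.5 237.7 191.6] [-0.33 -0.55 -0.77] [ 34.4  35.9  74.1 -16.1 106.6  66.1] 0.0
t0.29 [490.3 190.2 194. ] [-0.49 -0.59 -0.64] [ 30.4  39.   73.6 -16.7 114.5  69.8] 0.0
t0.43 [483.1 143.6 196.9] [-0.65 -0.58 -0.5 ] [ 25.4  42.2  73.6 -16.6 121.9  72.8] 0.0
t0.57 [476.2  97.9 200. ] [-0.79 -0.51 -0.34] [ 19.8  45.5  74.2 -16.1 128.5  75.2] 0.0
t0.71 [469.9  53.1 203.4] [-0.9  -0.41 -0.18] [ 13.7  48.8  75.3 -15.2 134.6  77.4] 0.0
t0.86 [464.5   8.8 206.8] [-0.96 -0.28 -0.  ] [  7.2  52.   76.7 -13.9 140.3  79.3] 0.0
t1.00 [459.9 -35.2 210.3] [-0.98 -0.13  0.17] [  0.4  55.2  78.5 -12.3 145.7  81.1] 0.0
low [459.9 -35.2 110.3] [-0.98 -0.13  0.17] [  0.4  62.7  78.1 -10.5 138.6  83.4] 0.0
```

Wrong sign of rotation; the turn about tool x must be +70.

```bash
sed -i 's/0+0\*t+(-70\*t)/70*t/; s/H,-70,yaw/H,70,yaw/; s/(0,-30,-60)/(0,30,60)/' ik2.py; sed -i 's/-70\*t if 0 else 70\*t\*SG if 0 else //' ik2.py; python3 ik2.py
```

```text
[-1.18462288e+02 -1.99981584e-03  7.50032279e-03]
hov [532.9 355.3 194.6] [-0.19 -0.46 -0.87] [ 40.3  39.2  62.7 -13.7 104.7  62.5] 0.0
grasp [504.4 286.3  64.5] [-0.19 -0.46 -0.87] [ 37.5  38.8  83.3 -14.5  84.5  64.9] 0.0
yaw 0
t0.00 [504.4 286.3 189.5] [-0.19 -0.46 -0.87] [ 37.5  33.1  75.  -14.6  98.1  61.4] 0.0
t0.14 [501.3 242.2 188.3] [-0.13 -0.31 -0.94] [ 32.3  25.9  84.3 -11.4  86.3  57.2] 0.0
t0.29 [498.3 198.3 187.6] [-0.06 -0.16 -0.99] [25.6 19.5 92.4 -6.8 75.5 50.4] 0.0
t0.43 [495.4 154.5 187.4] [ 0.  0. -1.] [17.3 14.3 99.4  0.1 66.2 39.8] 0.0
t0.57 [492.4 110.8 187.9] [ 0.07  0.16 -0.98] [  7.1  10.6 105.1  10.2  59.6  24.9] 0.0
t0.71 [489.5  66.9 188.9] [ 0.13  0.32 -0.94] [ -4.4   9.  109.3  22.8  57.3   6.4] 0.0
t0.86 [486.4  22.8 190.4] [ 0.19  0.46 -0.86] [-16.5   9.8 111.9  35.2  59.9 -12.4] 0.0
t1.00 [483.2 -21.5 192.5] [ 0.25  0.59 -0.76] [-27.7  12.9 112.9  44.5  66.3 -28.2] 0.0
low [483.2 -21.5  92.5] [ 0.25  0.59 -0.76] [-27.7  21.  120.   50.7  56.  -41. ] 0.0
yaw 30
t0.00 [504.4 286.3 189.5] [-0.19 -0.46 -0.87] [ 37.5  33.1  75.  -14.6  98.1  61.4] 0.0
t0.
[... 759 characters left out ...]
 98.1  61.4] 0.0
t0.14 [502.2 241.9 188.3] [-0.08 -0.33 -0.94] [ 33.3  25.1  85.7 -13.4  84.2  50.5] 0.0
t0.29 [499.3 198.1 187.6] [-0.01 -0.17 -0.99] [26.6 18.5 94.  -8.8 72.9 35.1] 0.0
t0.43 [495.4 154.6 187.4] [ 0.  0. -1.] [17.3 14.3 99.4  0.1 66.2 14.1] 0.0
t0.57 [490.5 111.  187.9] [-0.03  0.17 -0.98] [  6.3  13.3 101.5  11.   66.5  -9.9] 0.0
t0.71 [484.7  67.  188.9] [-0.12  0.32 -0.94] [ -4.   15.6 100.3  19.1  73.4 -31.3] 0.0
t0.86 [478.1  22.4 190.4] [-0.24  0.44 -0.86] [-12.   20.5  96.5  22.5  84.2 -47.5] 0.0
t1.00 [471.1 -23.1 192.5] [-0.39  0.51 -0.76] [-17.4  26.7  90.9  22.   96.4 -59.2] 0.0
low [471.1 -23.1  92.5] [-0.39  0.51 -0.76] [-17.4  32.6  97.1  21.9  85.2 -63.7] 0.0
```

drive_tool([
  [[0.0037, 0.0087, -0.0057], [0, 0, 0]],
  [[-0.0035, -0.0085, -0.016], [0, 0, 0]],
  [[-0.0036, -0.0087, -0.0165], [0, 0, 0]],
  [[-0.0036, -0.0087, -0.0165], [0, 0, 0]],
  [[-0.0036, -0.0087, -0.0165], [0, 0, 0]],
  [[-0.0036, -0.0087, -0.0165], [0, 0, 0]],
  [[-0.0036, -0.0087, -0.0165], [0, 0, 0]],
  [[-0.0033, -0.008, -0.015], [0, 0, 0]],
  [[-0.0023, -0.0055, -0.0105], [0, 0, 0]],
  [[-0.0012, -0.0029, -0.0055], [0, 0, 0]],
])

```text
time_s: 13.78
ee_pos: [503.8, 285.6, 61.9]
ee_rot: [149.9, 0.0, -22.6]
force: [-0.2, 0.2, 0.3]
gripper_width: 91.2
```

```bash
python3 - <<'E'
from h import *
f=env.grab_frame('wrist');f=f[:,:,::-1].copy();cv2.imwrite('pics/w5.png',f)
st()
f=env.grab_frame('side');crop(f[:,:,::-1],160,120,320,260,5,'pics/s5.png')
E
```

```text
t 13.83 pos [503.6 285.3  61.6] rot [ 1.4987e+02  6.0000e-02 -2.2570e+01] F [-0.8  0.6 -0.7] M [ 0.21 -0.04 -0.03] w 91.2 q [ 36.9  39.9  82.2 -14.8  84.7  64.3]
```

View pics/w5.png

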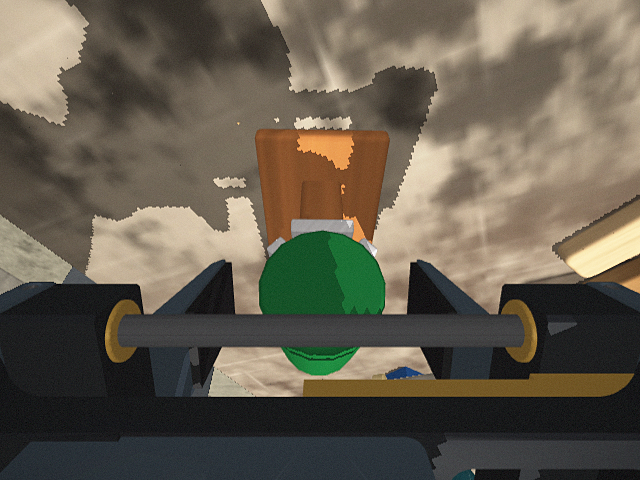

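View pics/s5.png

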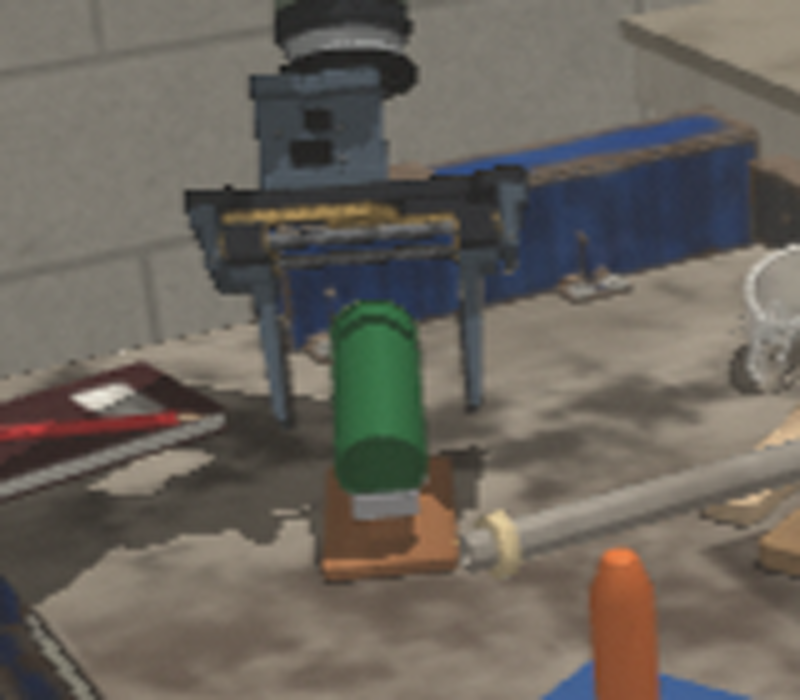

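drive_tool([
  [[0, 0, 0], [0, 0, 0]],
  [[0, 0, 0], [0, 0, 0]],
  [[0, 0, 0], [0, 0, 0]],
  [[0, 0, 0], [0, 0, 0]],
  [[0, 0, 0], [0, 0, 0]],
  [[0, 0, 0], [0, 0, 0]],
  [[0, 0, 0], [0, 0, 0]],
  [[0, 0, 0], [0, 0, 0]],
  [[0, 0, 0], [0, 0, 0]],
  [[0, 0, 0], [0, 0, 0]],
], claw=0, force=35)

```text
time_s: 14.72
ee_pos: [504.2, 286.8, 62.9]
ee_rot: [150.0, 0.0, -22.6]
force: [-0.0, 1.3, 1.8]
gripper_width: 48.5
```

drive_tool([
  [[0, 0, 0.003], [0, 0, 0]],
  [[0, 0, 0.006], [0, 0, 0]],
  [[0, 0, 0.01], [0, 0, 0]],
  [[0, 0, 0.015], [0, 0, 0]],
  [[0, 0, 0.018], [0, 0, 0]],
  [[0, 0, 0.02], [0, 0, 0]],
  [[0, 0, 0.02], [0, 0, 0]],
  [[0, 0, 0.02], [0, 0, 0]],
  [[0, 0, 0.015], [0, 0, 0]],
  [[0, 0, 0.008], [0, 0, 0]],
])

```text
time_s: 15.55
ee_pos: [505.1, 286.9, 200.7]
ee_rot: [150.2, -0.2, -22.5]
force: [0.2, 0.9, -1.1]
gripper_width: 47.5
```

```bash
python3 - <<'E'
from h import *
st()
f=env.grab_frame('side');crop(f[:,:,::-1],160,70,320,230,4.5,'pics/s6.png')
s=env.state(); B=R.from_euler('xyz',s['ee_rot'],degrees=True).as_matrix();print((s['ee_pos']-19*B[:,2]).round(1))
E
```

```text
t 15.55 pos [505.1 286.9 200.7] rot [150.17  -0.17 -22.49] F [ 0.2  0.9 -1.1] M [ 0.32 -0.1  -0.07] w 47.5 q [ 36.9  33.5  72.9 -15.   99.5  60.4]
[508.9 295.8 217.7]
```

View pics/s6.png

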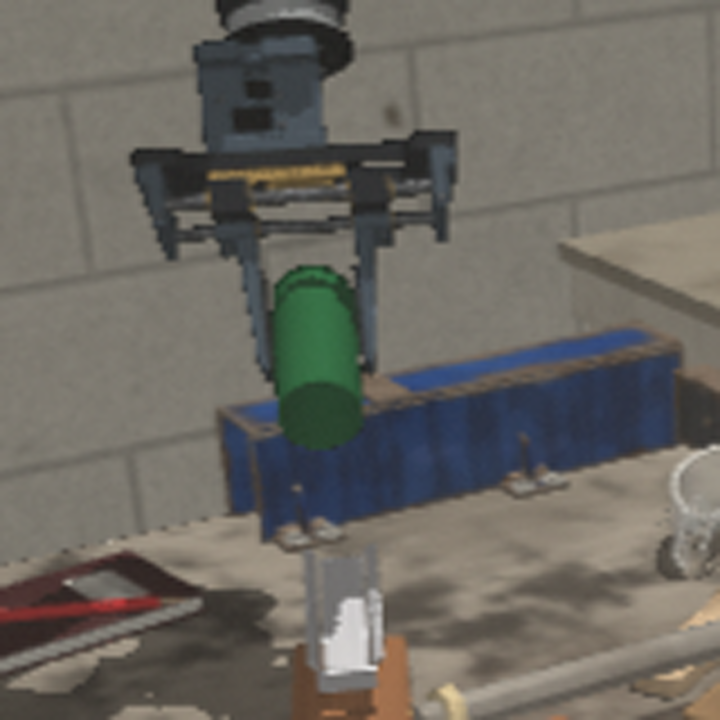

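```bash
cat > tgt.py <<'E'
from h import *
jx=np.array([np.cos(np.radians(-22.53)),np.sin(np.radians(-22.53)),0])
off=np.array([-2.8,-8,12.1]); off-=jx*(off@jx)
h=np.array([jx[1],-jx[0],0]);m=h*np.cos(np.radians(20))-np.array([0,0,1])*np.sin(np.radians(20))
B=R.from_rotvec(jx*np.radians(70))
mo=B.apply(off+55*m);print('h',h,'m after',B.apply(m),'mouth rel TCP after',mo.round(1))
seat=np.array([478.5,-32.8,34])
s=env.state()
for dz in (100,0): 
    T=seat+[0,0,dz]-mo; print(dz,'TCP',T.round(1),'delta',(T-s['ee_pos']).round(1))
print('rotvec/16',jx*np.radians(70)/16)
E
python3 tgt.py
```

```text
h [-0.38316712 -0.92367903  0.        ] m after [-4.40688546e-17  2.41191104e-17 -1.00000000e+00] mouth rel TCP after [ -5.5 -13.2 -58.8]
100 TCP [484.  -19.6 192.8] delta [ -21.4 -306.7   -8.4]
0 TCP [484.  -19.6  92.8] delta [ -21.4 -306.7 -108.4]
rotvec/16 [ 0.07053043 -0.02925793  0.        ]
```

drive_tool([
  [[-0.0005, -0.006, 0.001], [0.04, -0.0166, 0]],
  [[-0.001, -0.013, 0.001], [0.0705, -0.0293, 0]],
  [[-0.0011, -0.016, 0.001], [0.0705, -0.0293, 0]],
  [[-0.0011, -0.016, 0.001], [0.0705, -0.0293, 0]],
  [[-0.0011, -0.016, 0.001], [0.0705, -0.0293, 0]],
  [[-0.0011, -0.016, 0.001], [0.0705, -0.0293, 0]],
  [[-0.0011, -0.016, 0.001], [0.0705, -0.0293, 0]],
  [[-0.0011, -0.016, 0.001], [0.0705, -0.0293, 0]],
  [[-0.0011, -0.016, 0], [0.0705, -0.0293, 0]],
  [[-0.0011, -0.016, 0], [0.0705, -0.0293, 0]],
])

```text
time_s: 16.43
ee_pos: [493.3, 138.6, 205.7]
ee_rot: [-168.0, -0.1, -22.5]
force: [0.3, -0.3, -1.7]
gripper_width: 48.0
```

drive_tool([
  [[-0.0011, -0.016, 0], [0.0705, -0.0293, 0]],
  [[-0.0011, -0.016, 0], [0.0705, -0.0293, 0]],
  [[-0.0011, -0.016, 0], [0.0705, -0.0293, 0]],
  [[-0.0011, -0.016, 0], [0.0705, -0.0293, 0]],
  [[-0.0011, -0.016, 0], [0.0705, -0.0293, 0]],
  [[-0.0011, -0.016, 0], [0.0705, -0.0293, 0]],
  [[-0.0011, -0.016, 0], [0.031, -0.0129, 0]],
  [[-0.0011, -0.016, 0], [0, 0, 0]],
  [[-0.0011, -0.015, 0], [0, 0, 0]],
  [[-0.0011, -0.009, 0], [0, 0, 0]],
])

```text
time_s: 17.27
ee_pos: [482.6, -14.1, 204.9]
ee_rot: [-140.1, 0.0, -22.6]
force: [0.8, -0.9, -2.6]
gripper_width: 47.9
```

drive_tool([
  [[0, 0, 0], [0, 0, 0]],
  [[0, 0, 0], [0, 0, 0]],
  [[0, 0, 0], [0, 0, 0]],
  [[0, 0, 0], [0, 0, 0]],
  [[0, 0, 0], [0, 0, 0]],
  [[0, 0, 0], [0, 0, 0]],
  [[0, 0, 0], [0, 0, 0]],
  [[0, 0, 0], [0, 0, 0]],
  [[0, 0, 0], [0, 0, 0]],
  [[0, 0, 0], [0, 0, 0]],
])

```text
time_s: 18.1
ee_pos: [483.1, -12.3, 205.8]
ee_rot: [-140.0, -0.1, -22.6]
force: [-0.2, -0.1, -0.9]
gripper_width: 48.0
```

```bash
python3 tgt.py; python3 - <<'E'
from h import *
st()
p=env.camera_params('wrist');f=env.grab_frame('wrist');np.save('w7.npy',p['pose']);f=f[:,:,::-1].copy();cv2.imwrite('pics/w7.png',f)
f=env.grab_frame('side');f=f[:,:,::-1].copy();cv2.imwrite('pics/side7.png',f);crop(f,210,130,370,290,4.5,'pics/s7.png')
f=env.grab_frame('top');f=f[:,:,::-1].copy();cv2.imwrite('pics/top7.png',f);crop(f,260,210,390,330,5,'pics/t7.png')
E
```

```text
h [-0.38316712 -0.92367903  0.        ] m after [-4.40688546e-17  2.41191104e-17 -1.00000000e+00] mouth rel TCP after [ -5.5 -13.2 -58.8]
100 TCP [484.  -19.6 192.8] delta [  0.9  -7.3 -13. ]
0 TCP [484.  -19.6  92.8] delta [   0.9   -7.3 -113. ]
rotvec/16 [ 0.07053043 -0.02925793  0.        ]
t 18.1 pos [483.1 -12.3 205.8] rot [-1.400e+02 -6.000e-02 -2.256e+01] F [-0.2 -0.1 -0.9] M [-0.55  0.29  0.  ] w 48.0 q [-29.3  11.9 112.4  43.4  68.2 -28.1]
```

View pics/w7.png

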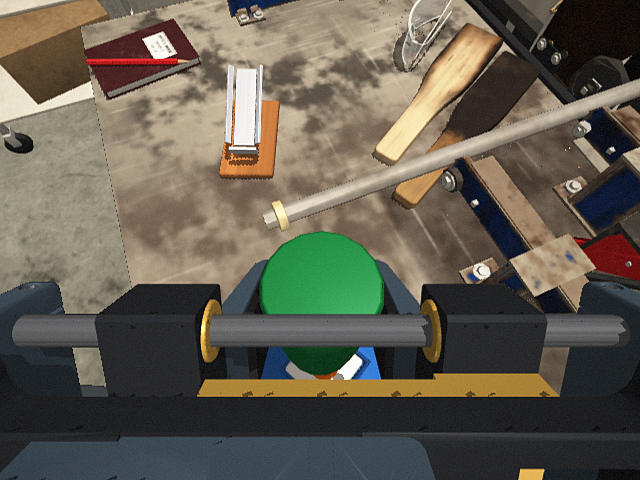

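View pics/s7.png

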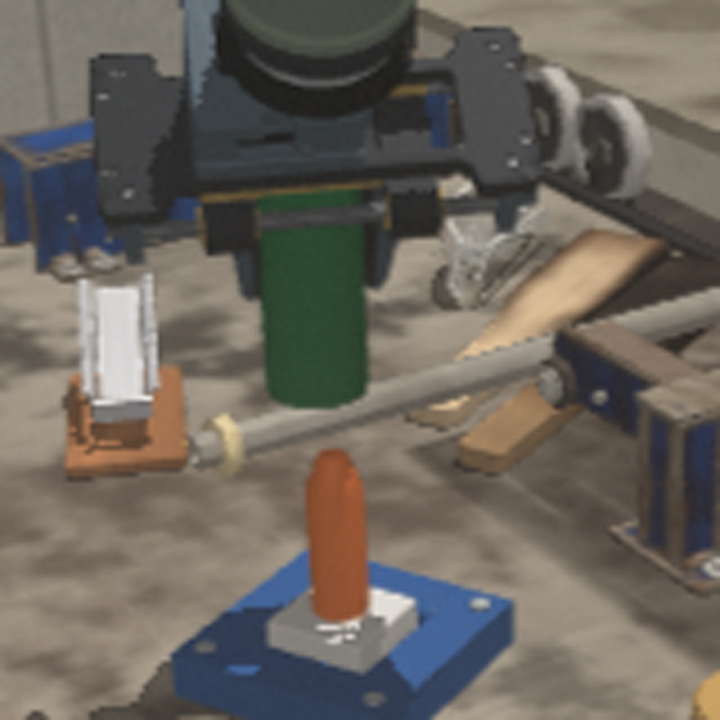

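View pics/t7.png

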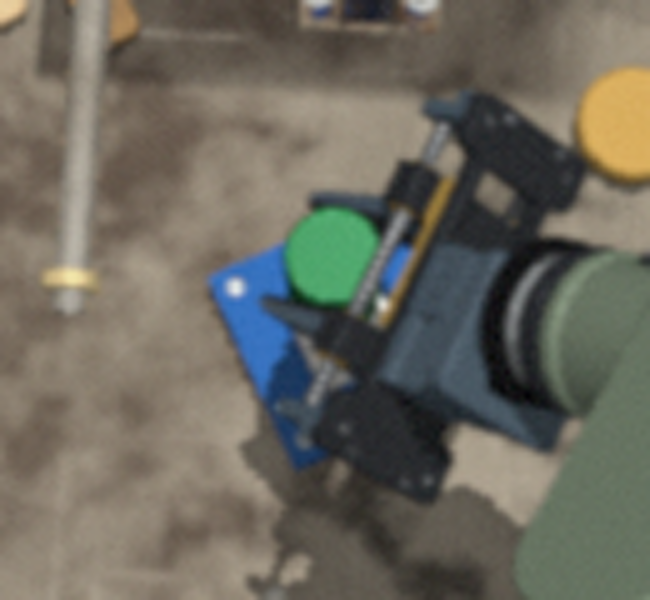

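```bash
python3 - <<'E'
from h import *
t=env.camera_params('top');q=env.camera_params('side')
M=np.array([477.6,-25.5,147.]);th=np.linspace(0,2*np.pi,100)[:,None]
ring=lambda c:c+24*np.c_[np.cos(th),np.sin(th),0*th]
s=cv2.imread('pics/side7.png');tt=cv2.imread('pics/top7.png')
def draw(im,p,x0,y0,x1,y1,k,name,cs):
    o=cv2.resize(im[y0:y1,x0:x1],None,fx=k,fy=k,interpolation=cv2.INTER_CUBIC)
    for c,col in cs:
        u=((proj(p,c)-[x0,y0]+.5)*k).astype(np.int32); cv2.polylines(o,[u],True,col,1)
    cv2.imwrite(name,o)
seat=np.array([478.5,-32.8,34.]); st_=lambda z:np.array([478.5,-32.8,z])+14*np.c_[np.cos(th),np.sin(th),0*th]
cs=[(ring(M),(0,0,255)),(ring(M+[0,0,110]),(0,0,255)),(st_(34),(255,255,0)),(st_(100),(255,255,0))]
draw(s,q,250,150,330,290,5,'pics/o_s.png',cs);draw(tt,t,290,230,370,290,8,'pics/o_t.png',cs)
E
```

```text
(no output)
```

View pics/o_s.png

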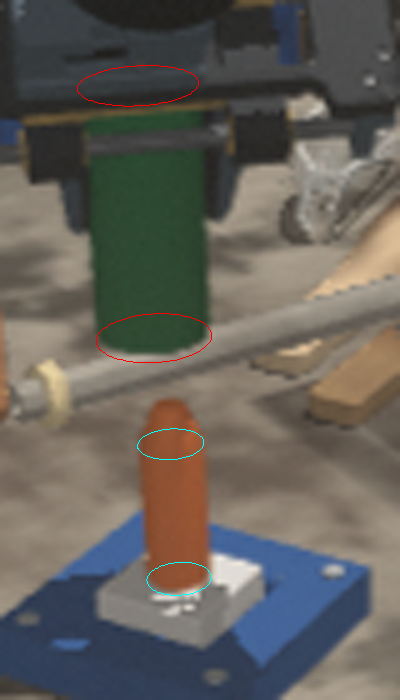

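View pics/o_t.png

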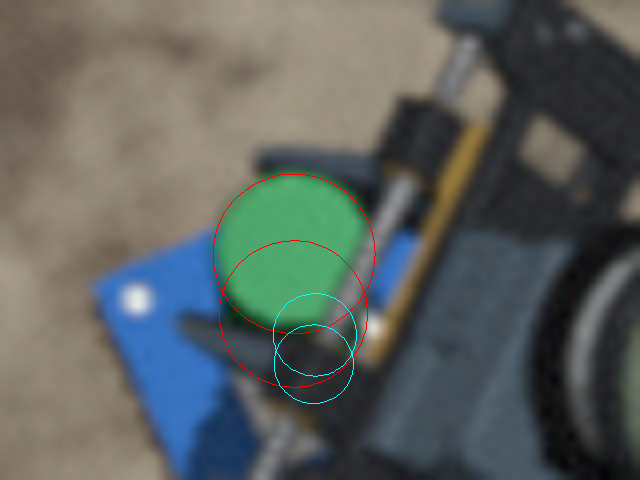

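drive_tool([
  [[0.0008, -0.004, -0.003], [0, 0, 0]],
  [[0.0008, -0.0038, -0.006], [0, 0, 0]],
  [[0, 0, -0.006], [0, 0, 0]],
  [[0, 0, -0.006], [0, 0, 0]],
  [[0, 0, -0.006], [0, 0, 0]],
  [[0, 0, -0.006], [0, 0, 0]],
  [[0, 0, -0.006], [0, 0, 0]],
  [[0, 0, -0.006], [0, 0, 0]],
  [[0, 0, -0.003], [0, 0, 0]],
  [[0, 0, 0], [0, 0, 0]],
])

```text
time_s: 19.08
ee_pos: [484.4, -20.0, 157.0]
ee_rot: [-140.0, 0.0, -22.6]
force: [-0.4, -0.4, -1.8]
gripper_width: 47.9
```

```bash
python3 - <<'E'
from h import *
st()
f=env.grab_frame('side');f=f[:,:,::-1].copy();crop(f,210,150,370,290,5,'pics/s8.png')
E
```

```text
t 19.08 pos [484.4 -20.  157. ] rot [-1.400e+02  3.000e-02 -2.256e+01] F [-0.4 -0.4 -1.8] M [-0.61  0.28  0.01] w 47.9 q [-30.1  15.9 115.6  45.4  63.6 -34. ]
```

View pics/s8.png

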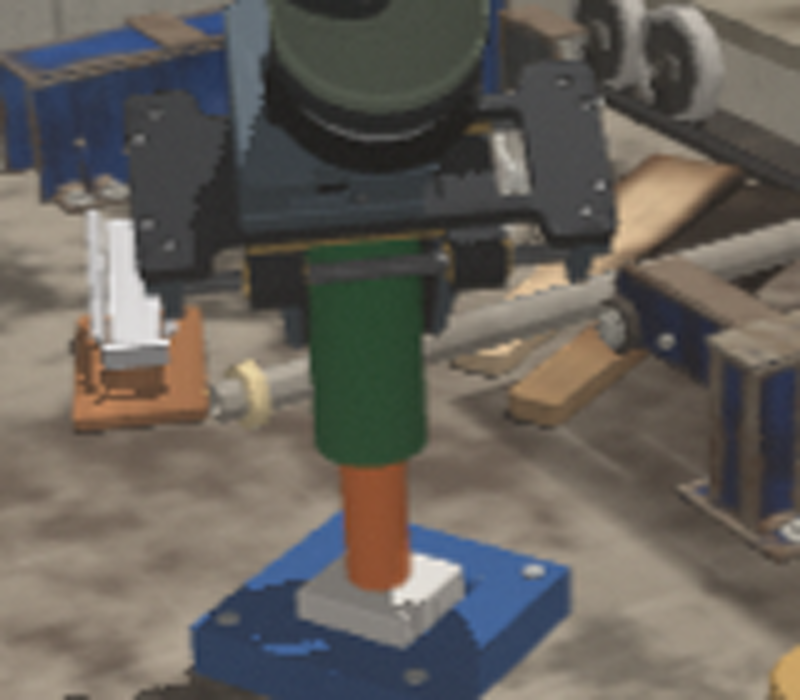

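drive_tool([
  [[0.0008, -0.0004, -0.004], [0, 0, 0]],
  [[0, 0, -0.006], [0, 0, 0]],
  [[0, 0, -0.006], [0, 0, 0]],
  [[0, 0, -0.006], [0, 0, 0]],
  [[0, 0, -0.006], [0, 0, 0]],
  [[0, 0, -0.006], [0, 0, 0]],
  [[0, 0, -0.006], [0, 0, 0]],
  [[0, 0, -0.006], [0, 0, 0]],
  [[0, 0, -0.005], [0, 0, 0]],
  [[0, 0, -0.003], [0, 0, 0]],
])

```text
time_s: 19.97
ee_pos: [485.3, -20.6, 103.0]
ee_rot: [-140.0, -0.0, -22.6]
force: [-0.6, 0.2, -1.2]
gripper_width: 48.3
```

drive_tool([
  [[0, 0, 0], [0, 0, 0]],
  [[0, 0, -0.001], [0, 0, 0]],
  [[0, 0, -0.001], [0, 0, 0]],
  [[0, 0, -0.001], [0, 0, 0]],
  [[0, 0, -0.001], [0, 0, 0]],
  [[0, 0, -0.001], [0, 0, 0]],
  [[0, 0, -0.001], [0, 0, 0]],
  [[0, 0, 0], [0, 0, 0]],
  [[0, 0, 0], [0, 0, 0]],
  [[0, 0, 0], [0, 0, 0]],
])

```text
time_s: 20.8
ee_pos: [485.6, -20.6, 97.8]
ee_rot: [-140.0, -0.1, -22.6]
force: [0.1, 0.1, -1.0]
gripper_width: 48.2
```

```bash
python3 - <<'E'
from h import *
st()
f=env.grab_frame('side');f=f[:,:,::-1].copy();crop(f,210,150,370,290,5,'pics/s9.png')
E
```

```text
t 20.8 pos [485.6 -20.6  97.8] rot [-1.400e+02 -7.000e-02 -2.257e+01] F [ 0.1  0.1 -1. ] M [-0.57  0.24 -0.01] w 48.2 q [-30.1  21.  119.4  49.1  57.4 -41.6]
```

View pics/s9.png

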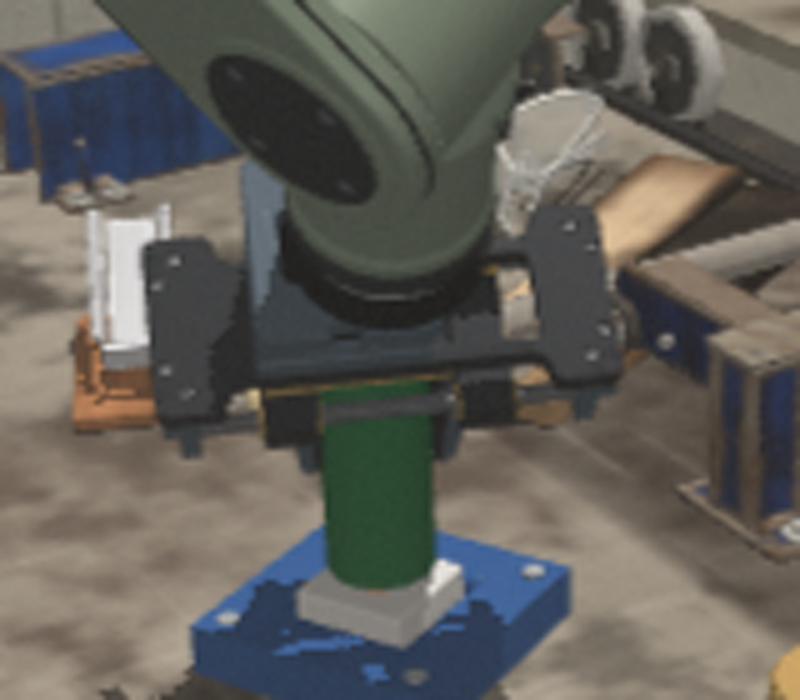

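drive_tool([
  [[0, 0, -0.0008], [0, 0, 0]],
  [[0, 0, -0.0008], [0, 0, 0]],
  [[0, 0, -0.0008], [0, 0, 0]],
  [[0, 0, -0.0008], [0, 0, 0]],
  [[0, 0, -0.0008], [0, 0, 0]],
  [[0, 0, 0], [0, 0, 0]],
  [[0, 0, 0], [0, 0, 0]],
  [[0, 0, 0], [0, 0, 0]],
  [[0, 0, 0], [0, 0, 0]],
  [[0, 0, 0], [0, 0, 0]],
])

```text
time_s: 21.68
ee_pos: [485.5, -20.6, 93.8]
ee_rot: [-140.0, -0.1, -22.6]
force: [-0.2, -0.1, -1.0]
gripper_width: 47.8
```

drive_tool([
  [[0, 0, -0.0005], [0, 0, 0]],
  [[0, 0, -0.0005], [0, 0, 0]],
  [[0, 0, 0], [0, 0, 0]],
  [[0, 0, 0], [0, 0, 0]],
  [[0, 0, 0], [0, 0, 0]],
  [[0, 0, 0], [0, 0, 0]],
  [[0, 0, 0], [0, 0, 0]],
  [[0, 0, 0], [0, 0, 0]],
  [[0, 0, 0], [0, 0, 0]],
  [[0, 0, 0], [0, 0, 0]],
])

```text
time_s: 22.52
ee_pos: [485.5, -20.6, 92.8]
ee_rot: [-140.0, -0.1, -22.6]
force: [-0.4, -0.0, -1.7]
gripper_width: 48.1
```

drive_tool([
  [[0, 0, -0.0005], [0, 0, 0]],
  [[0, 0, -0.0005], [0, 0, 0]],
  [[0, 0, 0], [0, 0, 0]],
  [[0, 0, 0], [0, 0, 0]],
  [[0, 0, 0], [0, 0, 0]],
  [[0, 0, 0], [0, 0, 0]],
  [[0, 0, 0], [0, 0, 0]],
  [[0, 0, 0], [0, 0, 0]],
  [[0, 0, 0], [0, 0, 0]],
  [[0, 0, 0], [0, 0, 0]],
])

```text
time_s: 23.35
ee_pos: [485.5, -20.6, 91.8]
ee_rot: [-140.0, -0.1, -22.6]
force: [-0.3, 0.3, -1.2]
gripper_width: 47.7
```

drive_tool([
  [[0, 0, -0.0005], [0, 0, 0]],
  [[0, 0, -0.0005], [0, 0, 0]],
  [[0, 0, 0], [0, 0, 0]],
  [[0, 0, 0], [0, 0, 0]],
  [[0, 0, 0], [0, 0, 0]],
  [[0, 0, 0], [0, 0, 0]],
  [[0, 0, 0], [0, 0, 0]],
  [[0, 0, 0], [0, 0, 0]],
  [[0, 0, 0], [0, 0, 0]],
  [[0, 0, 0], [0, 0, 0]],
])

```text
time_s: 24.18
ee_pos: [485.6, -20.6, 90.9]
ee_rot: [-140.0, -0.1, -22.6]
force: [-0.3, 0.6, 2.8]
gripper_width: 47.9
```

drive_tool([
  [[0, 0, -0.0003], [0, 0, 0]],
  [[0, 0, 0], [0, 0, 0]],
  [[0, 0, 0], [0, 0, 0]],
  [[0, 0, 0], [0, 0, 0]],
  [[0, 0, 0], [0, 0, 0]],
  [[0, 0, 0], [0, 0, 0]],
  [[0, 0, 0], [0, 0, 0]],
  [[0, 0, 0], [0, 0, 0]],
  [[0, 0, 0], [0, 0, 0]],
  [[0, 0, 0], [0, 0, 0]],
], claw=0.7, force=5)

```text
time_s: 25.02
ee_pos: [485.5, -20.6, 90.5]
ee_rot: [-140.0, -0.1, -22.6]
force: [0.0, 0.0, -0.4]
gripper_width: 63.5
```

```bash
python3 - <<'E'
from h import *
st()
f=env.grab_frame('side');f=f[:,:,::-1].copy();crop(f,210,150,370,290,5,'pics/s10.png')
f=env.grab_frame('wrist');f=f[:,:,::-1].copy();cv2.imwrite('pics/w10.png',f)
E
```

```text
t 25.02 pos [485.5 -20.6  90.5] rot [-1.4001e+02 -6.0000e-02 -2.2570e+01] F [ 0.   0.  -0.4] M [-0.49  0.24 -0.04] w 63.5 q [-30.1  21.7 119.9  49.7  56.7 -42.6]
```

View pics/s10.png

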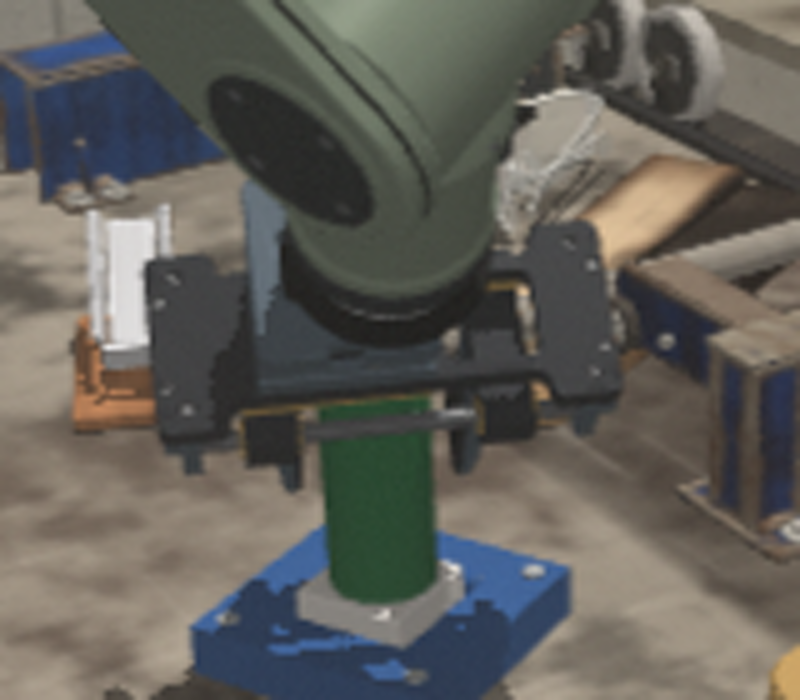

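View pics/w10.png

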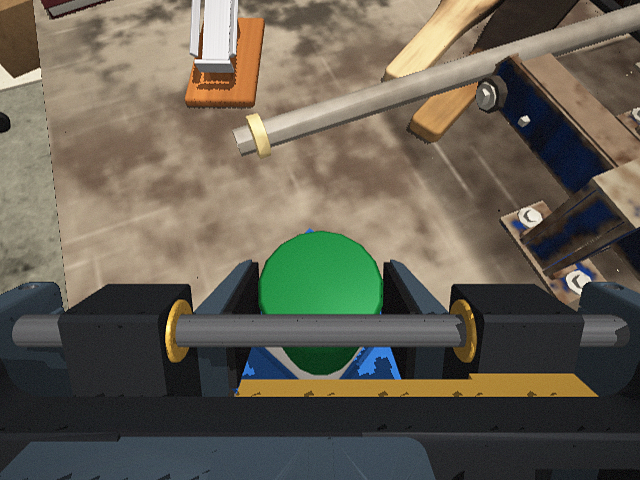

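drive_tool([
  [[0, 0, 0], [0, 0, 0]],
  [[0, 0, 0], [0, 0, 0]],
  [[0, 0, 0], [0, 0, 0]],
  [[-0.0012, -0.003, 0.0038], [0, 0, 0]],
  [[-0.0025, -0.0059, 0.0077], [0, 0, 0]],
  [[-0.0037, -0.0089, 0.0115], [0, 0, 0]],
  [[-0.0049, -0.0119, 0.0153], [0, 0, 0]],
  [[-0.0049, -0.0119, 0.0153], [0, 0, 0]],
  [[-0.0049, -0.0119, 0.0153], [0, 0, 0]],
  [[-0.0049, -0.0119, 0.0153], [0, 0, 0]],
], claw=0.95)

```text
time_s: 25.95
ee_pos: [458.0, -87.1, 176.1]
ee_rot: [-140.0, -0.1, -22.6]
force: [0.9, 1.0, -0.0]
gripper_width: 86.4
```

drive_tool([
  [[-0.0049, -0.0119, 0.0153], [0, 0, 0]],
  [[-0.0049, -0.0119, 0.0153], [0, 0, 0]],
  [[-0.0049, -0.0119, 0.0153], [0, 0, 0]],
  [[-0.0049, -0.0119, 0.0153], [0, 0, 0]],
  [[-0.002, -0.005, 0.0075], [0, 0, 0]],
  [[0, 0, 0], [0, 0, 0]],
  [[0, 0, 0], [0, 0, 0]],
  [[0, 0, 0], [0, 0, 0]],
  [[0, 0, 0], [0, 0, 0]],
  [[0, 0, 0], [0, 0, 0]],
])

```text
time_s: 26.78
ee_pos: [436.7, -137.9, 242.7]
ee_rot: [-140.0, 0.0, -22.5]
force: [-0.1, 0.4, -0.8]
gripper_width: 86.6
```

```bash
python3 - <<'E'
from h import *
st()
q=env.camera_params('side')
f=env.grab_frame('side');f=f[:,:,::-1].copy();cv2.imwrite('pics/side11.png',f)
p=env.camera_params('wrist');g=env.grab_frame('wrist');g=g[:,:,::-1].copy();cv2.imwrite('pics/w11.png',g)
th=np.linspace(0,2*np.pi,100)[:,None]
o=cv2.resize(f[170:300,240:360],None,fx=5,fy=5,interpolation=cv2.INTER_CUBIC)
for z in (34,144):
    c=np.array([479,-33,z])+24*np.c_[np.cos(th),np.sin(th),0*th]; cv2.polylines(o,[((proj(q,c)-[240,170]+.5)*5).astype(np.int32)],True,(0,0,255),1)
cv2.imwrite('pics/s11.png',o)
E
```

```text
t 26.78 pos [ 436.7 -137.9  242.7] rot [-1.3997e+02  3.0000e-02 -2.2520e+01] F [-0.1  0.4 -0.8] M [-0.49  0.23  0.03] w 86.6 q [-45.   12.9 105.   36.9  81.9 -34.4]
```

View pics/s11.png

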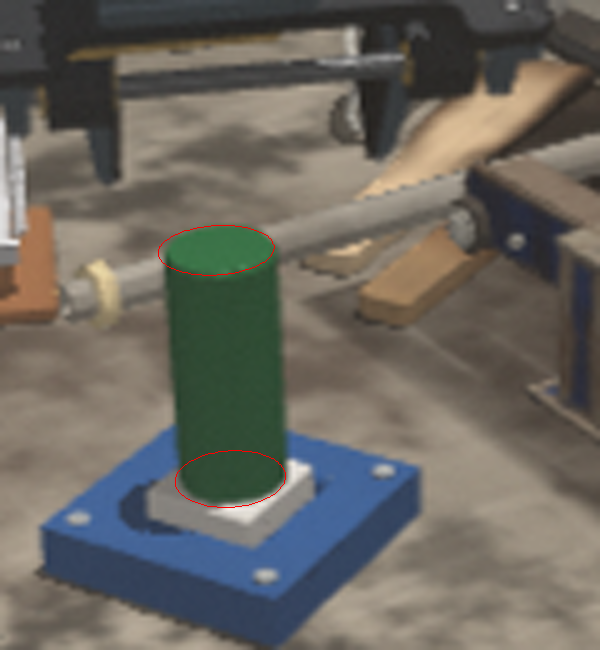

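View pics/w11.png

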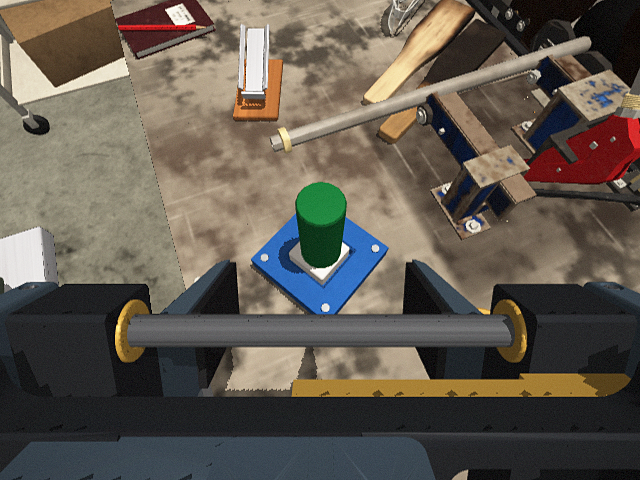

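```bash
python3 - <<'E'
from h import *
a=cv2.imread('pics/a_side.png').astype(int);b=cv2.imread('pics/side11.png').astype(int)
for n,(x0,y0,x1,y1) in dict(cup=(310,303,352,345),wax=(360,275,398,305),bush=(434,298,472,330)).items(): print(n,abs(a-b)[y0:y1,x0:x1].mean())
env.job_done()
E
```

```text
cup 4.61281179138322
wax 6.9865497076023395
bush 5.425164473684211
the job is handed in; nothing more can be done
```

The drying peg is fully home in the blue stand's pocket, and the green glass stands upside down over it, rim on the foot and released. I handed the job in with the robot's clock at about 27 s; handing in gives no verdict.

- **Peg:** it was gripped by the stem, turned about 28° to match the pocket, and lowered without catching. The tool stopped at 52.3 mm against a computed 52.5 mm for fully home. An 8.8 N push back from the floor confirmed it, and then I let go. The pictures show the foot square in the pocket.
- **Glass:** it was lifted from the cradle, turned mouth down, and lowered in small steps until I felt about 4 N of contact. That came 1 to 2 mm lower than I had calculated. I then opened the fingers and backed away along the tool. A computed outline of a correctly seated glass, drawn on the last side picture, matches the glass to about one pixel (roughly 2 mm), and the glass looks upright.
- **Other things:** between the first and last side pictures, the spots with the steel cup, wax cake and pipe bush differ only slightly. I put that down to camera noise and light, so they appear not to have moved. After release the arm's path was clear and the force reading was near zero.

No check failed. Pocket-centre estimates from the top and wrist cameras differed by about 1 to 1.5 mm, and the peg's foot and tip gave axis positions about 3 mm apart; both are within the allowed limits.

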